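# Clear the desktop printer's catch tray

### The arm

A 7-joint arm with a two-finger parallel gripper is mounted at the origin on the work surface. World frame = base frame: x ahead of the robot, y to its left, z up, the work surface at z = 0. Lengths are in mm, angles in rad, forces in N, time in s.
With the tool pointing down it reaches from about 350 to 900 mm from the base axis. Payload 19.9 kg.
Tool frame: the origin (TCP) lies between the finger pads, 19 mm behind the fingertips; this is the grasp point; z points along the fingers, y is the line along which they close (so a half turn about z gives the same grasp; the last joint's range is limited). The gripper opens to 85 mm and grips with 20 to 120 N. Pads are 22 mm wide; open, the fingers measure 114 mm over their backs; the gripper's body (76 mm by 85 mm) begins 54 mm behind the grasp point. The pads swing forward as they close: fully open they stand 13 mm farther back than shut.
Start: joints at [-1.258, 0.417, -0.01, 1.614, 0.005, 1.111, -0.053], TCP at [216.529, 586.275, 249.96] pointing down, gripper open.
Joint ranges: [-2.81, 2.81], [-0.39, 2.02], [-1.27, 1.25], [0.06, 2.57], [-1.19, 4.33], [0.19, 2], [-2.82, 2.82]. Speed limits (rad/s): [1.89, 1.89, 2.39, 2.39, 3.01, 3.01, 3.01].

### API

Orientations are given as a rotation vector (axis times angle).
In Python, from bench import sensors, vision, job gives the robot as it stands.
- The arm moves only by the tool drive_tool, never from a script. Its argument "deltas" is a list of rows, each an object with "hand": the closure, from -1 (fully open) to 1 (shut); "linear": the shift along the tool's x, y, z as a fraction of full scale, a list of three; "angular": the turn, a rotation vector about the tool's x, y, z as a fraction of full scale, a list of three. A call has 1 to 5 rows; each row shifts and turns the commanded pose from where the row before left it, along the tool's axes as they then stand; what a row does not reach is not made up. Full scale, the value 1, is 0.025 m for a shift and 0.12 rad for a turn. A row lasts 1/12 s, in which the tool goes at most 41.7 mm and 7.16 degrees, less where a joint would pass 70% of its speed; a pose out of reach is approached as far as the arm can. A call with a number of a shift or a turn outside -1 to 1 is refused whole. A call with a gripper value outside its range is refused whole. The fingers move at their own pace and stop on an object; "force" is the grip in N (left out, the last holds). Time passes only in rows, so rows that do not move let the fingers close. It gives the time, the measured TCP pose, the force, the opening and the grip force at its end, in the units of the state.
- sensors.sense(): the state, without advancing time (a new reading comes with each control period).
- vision.read_camera(name): name is "scene" or "side" or "wrist"; returns a dict with "img" (384x512x3 uint8, red, green, blue), "range_z" (384x512 float32, mm along the optical axis (not along the pixel's ray), 0 where there is no reading), "camera_matrix" (3x3 intrinsics, pixels), "D" ([k1, k2, p1, p2, k3] as OpenCV has them; the pictures are not rectified), "R" (3x3) and "t" (3): a world point X has camera coordinates R X + t. Camera axes: x right, y down, z forward; pixel columns grow to the right and rows downward; lengths in mm; the calibration is good to about 2 mm. A picture is of the moment at which its call begins.
- job.sign_off(): hands the job in; it is judged then, once.
Trained networks look in the newest picture that a camera, given by its name, has taken for a name from the list of things; names that differ only in an ending like _2 or _b are one class to them, and where a whole thing is asked for, a point or a joint stands for the part that bears it (a point fixed in the world has none). Each returns a list of dicts, best first, with "confidence" (0 to 1); they miss things now and then, are a little off and sometimes report something else, mostly with a low value. They report only what shows in the picture. A call takes as long as a camera call. They do not tell look-alikes from the thing itself.
- vision.outline_of(camera, thing): "region" (384x512 bool, what is visible of it) and "rect" ([left, top, width, height] in pixels, round what is visible of it).
The state is a dict: "time_s": time; "joint_pos": joint angles; "qd": joint speeds; "joint_efforts": joint torques, N m; "eef_pos": TCP position; "eef_rot": TCP orientation; "force": force on the tool from outside, world axes, zero at the start; "moment": the same for the moment, N m; "gripper_width": opening from 0.0 (shut) to 1.0 (fully open); "gripper_force": force on a finger pad.
Only numpy, scipy, OpenCV 4.12 (cv2) and the standard library are available. Lean on these libraries where they do the work, as an engineer would, in place of code of your own. Each camera call takes 0.05 s, during which the arm holds its last target. There are 200 camera calls.

### The job

The desktop printer has finished an order: first turn its selector knob so that the white pointer line faces the black index mark on the dial, to stop the printer. Then clear its catch tray: put all the pen rests (the grey grooved blocks) in the plywood tote, and lay all the round grey coasters flat on top of one another in one neat stack centred on the white plate. Leave the mug, pen pot, bowl, tape and camera where they are, and leave the knob on its mark.

Things in the scene. Friction and masses are not known exactly. Their poses are not given: they have to be found in the camera images.
- machine: White desktop printer, fixed. Origin: on the table under the centre of its shallow black catch tray, 270 (x) by 250 mm (y), floor 4 mm and wall tops 9 mm above the table, walls 4 mm thick. Chute and housing (130 mm tall, face 210 mm from the origin; open frame above it to 310 mm) on the -y side. White control pod with the knob (110 x 110 mm, top 14 mm above the table) centred at (60, 200) mm.
- knob (a joint): Angle of the printer's black selector knob on the control pod, rad, positive anticlockwise seen from above; at 0 its white pointer line points along the machine's +x, so the pointer's direction in the world is the machine's yaw plus this. Turns freely from -0.6 to 2.4, light friction (0.05 N m), stays where it is left.
- knob_grip (a point): On the knob's axis, 44 mm above the table: TCP height for gripping. The grip is an upright black bar 53 mm long, 14 mm wide, its top 56 mm and its foot 24 mm above the table, on a round skirt of 56 mm diameter. x axis: along the bar, towards the end with the white pointer line.
- collar: The flat aluminium dial plate (88 mm diameter, top 17 mm above the table) round the knob's foot, fixed, with one black index mark. Origin on the knob's axis. Its x axis points from the axis to the index mark (32 mm out).
- plate_top (a point): Centre of the top of the flat white round plate without a rim: 120 mm diameter, 8 mm thick, fixed to the table. z axis up.
- tote: Open plywood tote, fixed: 210 mm (x) by 160 mm (y) by 60 mm tall, walls and floor 4 mm. Origin under its centre.
- coaster1: A round grey printed coaster: plain disc 56 mm in diameter, 14 mm thick, about 35 g, the same either way up. Origin at its centre, z axis along the disc's axis. Starts flat in the catch tray. May be absent.
- coaster2: A round grey printed coaster: plain disc 56 mm in diameter, 14 mm thick, about 35 g, the same either way up. Origin at its centre, z axis along the disc's axis. Starts flat in the catch tray. May be absent.
- coaster3: A round grey printed coaster: plain disc 56 mm in diameter, 14 mm thick, about 35 g, the same either way up. Origin at its centre, z axis along the disc's axis. Starts flat in the catch tray. May be absent.
- coaster4: A round grey printed coaster: plain disc 56 mm in diameter, 14 mm thick, about 35 g, the same either way up. Origin at its centre, z axis along the disc's axis. Starts flat in the catch tray. May be absent.
- coaster5: A round grey printed coaster: plain disc 56 mm in diameter, 14 mm thick, about 35 g, the same either way up. Origin at its centre, z axis along the disc's axis. Starts flat in the catch tray. May be absent.
- rest1: A grey printed pen rest: block 62 mm (x) by 30 mm (y) by 28 mm (z), about 50 g, three dark pen grooves across its top (look only). Origin at its centre. Starts upright in the catch tray, any yaw. May be absent.
- rest2: A grey printed pen rest: block 62 mm (x) by 30 mm (y) by 28 mm (z), about 50 g, three dark pen grooves across its top (look only). Origin at its centre. Starts upright in the catch tray, any yaw. May be absent.
- rest3: A grey printed pen rest: block 62 mm (x) by 30 mm (y) by 28 mm (z), about 50 g, three dark pen grooves across its top (look only). Origin at its centre. Starts upright in the catch tray, any yaw. May be absent.
- mug: White mug, 76 mm diameter, 85 mm tall. Not part of the job. Origin under its centre.
- penpot: Concrete pen pot, 72 mm diameter, 95 mm tall, pens up to 150 mm. Not part of the job. Origin under its centre.
- bowl: Faceted concrete bowl, 92 mm wide, 45 mm tall. Not part of the job. Origin under its centre.
- tape: Roll of paper tape, 90 mm diameter, 20 mm tall, lying flat. Not part of the job. Origin under its centre.
- camera: Black compact camera, about 75 by 100 mm, 63 mm tall. Not part of the job. Origin under its centre.
Mind the look-alikes: they are no part of the job. What is shaped like the coaster5 but yellow is not meant.

How it is judged:
By the outcome, as a careful person would: the job done as asked, in the order asked, and still so for the second after the job is handed in, with the robot touching nothing.
Of coaster1, coaster2, coaster3, coaster4, coaster5 only 4 to 5 are there at a start; the rules pass over those that are not, and their reading is None.
Of rest1, rest2, rest3 only 2 to 3 are there at a start; the rules pass over those that are not, and their reading is None.
At some moment in a run one of rest1, rest2, rest3 may be knocked a few centimetres aside while the robot is not near it.
Once in a run the grip may slacken for a moment while it holds something.
It also fails if it takes over 210 s, if anything falls off the work surface, if the arm or the gripper's body presses on something with over 40 N, if the wrist force passes 120 N, or if a joint passes its speed limit or range.

## Working session

There is one attempt and no reset: what is moved stays moved. The work goes in short steps, Python scripts to look and compute and a tool call to move; the robot and the scene stay as the last step left them, time stands still between calls to the robot, and variables do not carry over. Pictures are saved under pics/ and viewed, at most 14 in all, crops included, and the job is handed in when it is done.

Besides the shell and the picture viewer there is one more tool, called after "Call:" as name(argument=value, ...), one argument or row to a line, values as JSON. drive_tool: Moves the arm, as the interface text tells. Its arguments: {"type":"object","properties":{"deltas":{"type":"array","items":{"type":"object","properties":{"hand":{"type":"number"},"linear":{"type":"array","items":{"type":"number","minimum":-1,"maximum":1}},"angular":{"type":"array","items":{"type":"number","minimum":-1,"maximum":1}}}}},"force":{"type":"number"}},"required":["deltas"]}

```bash
mkdir -p pics; cat > h.py <<'E'
import numpy as np, cv2
from scipy.spatial.transform import Rotation as Ro
from bench import sensors, vision, job
def cam(n,save=None):
    c=vision.read_camera(n)
    if save: cv2.imwrite('pics/'+save,c['img'][:,:,::-1])
    return c
def world(c):
    K=np.array(c['camera_matrix']);D=np.array(c['D'],float)
    v,u=np.mgrid[0:384,0:512]
    p=cv2.undistortPoints(np.stack([u,v],-1).reshape(-1,1,2).astype(np.float64),K,D).reshape(384,512,2)
    z=c['range_z'].astype(float)
    X=np.dstack([p*z[...,None],z])
    W=(X-np.array(c['t']))@np.array(c['R'])
    W[z<=0]=np.nan
    return W
E
python3 - <<'E'
from h import *
a=cam('scene');b=cam('side')
cv2.imwrite('pics/a.png',cv2.resize(a['img'][:,:,::-1],(800,600),interpolation=cv2.INTER_CUBIC))
cv2.imwrite('pics/b.png',cv2.resize(b['img'][:,:,::-1],(800,600),interpolation=cv2.INTER_CUBIC))
for n,c in (('scene',a),('side',b)):
    W=world(c); print(n,'campos',-np.array(c['R']).T@c['t'])
    for th in ['machine','knob','collar','plate_top','tote','coaster1','rest1','mug','penpot','bowl','tape','camera']:
        for d in vision.outline_of(n,th):
            P=W[d['region']];P=P[~np.isnan(P[:,0])]
            print(th,round(d['confidence'],2),[int(q) for q in d['rect']],np.nanmedian(P,0).round() if len(P) else None, np.percentile(P[:,2],95).round() if len(P) else None)
s=sensors.sense();print(s)
E
```

```text
scene campos [1520.84716997 -560.06769956  843.09619567]
machine 0.96 [4, 134, 258, 171] [ 566. -567.  119.] 255.0
knob 0.69 [228, 198, 17, 18] [554. -75.  35.] 57.0
collar 0.56 [226, 207, 28, 12] [562. -84.  17.] 20.0
plate_top 0.97 [283, 194, 32, 20] [581. 143.   8.] 11.0
tote 0.97 [298, 148, 69, 52] [500. 360.  27.] 59.0
tote 0.5 [1, 134, 260, 169] [ 567. -569.  123.] 255.0
coaster1 0.7 [189, 251, 18, 17] [ 692. -273.   13.] 16.0
coaster1 0.69 [165, 212, 18, 13] [ 493. -270.   17.] 20.0
coaster1 0.68 [116, 186, 14, 13] [ 263. -383.   13.] 16.0
coaster1 0.55 [159, 198, 16, 11] [ 406. -271.   17.] 20.0
coaster1 0.47 [198, 216, 16, 21] [ 577. -197.   17.] 21.0
coaster1 0.47 [150, 183, 22, 8] [ 282. -255.   13.] 17.0
coaster1 0.43 [189, 206, 16, 12] [ 491. -191.   17.] 21.0
rest1 0.75 [139, 216, 20, 17] [ 493. -353.   28.] 33.0
rest1 0.51 [137, 202, 9, 15] [ 416. -353.   30.] 34.0
mug 0.96 [260, 225, 31, 37] [772. -69.  53.] 84.0
mug 0.45 [1, 135, 262, 171] [ 568. -570.  126.] 255.0
penpot 0.94 [270, 136, 19, 32] [328. 216.  66.] 101.0
penpot 0.48 [222, 175, 28, 23] [408. -14.  14.] 2
[... 1924 characters left out ...]
s': 1.3, 'joint_pos': array([-1.25850855,  0.41741358, -0.01030905,  1.61362446,  0.00471354,
        1.11069444, -0.05299983]), 'qd': array([ 0.00049819, -0.00020687, -0.00011846,  0.00167565, -0.00074428,
       -0.00163252,  0.00090426]), 'joint_efforts': array([ 3.22475989e-05, -8.64189792e+01,  6.78190961e-01, -4.35218418e+01,
        1.91189727e-02,  1.69470961e-03, -2.00862780e-05]), 'eef_pos': array([216.51888506, 586.2670184 , 249.94127801]), 'eef_rot': array([ 5.52802372e-01,  3.09254426e+00, -1.89037954e-04]), 'force': array([-0.13086111, -0.22882021, -0.0499759 ]), 'moment': array([ 0.02440347,  0.02849948, -0.02999569]), 'gripper_force': 0.0, 'gripper_width': 1.0027692127724719}
```

View pics/a.png

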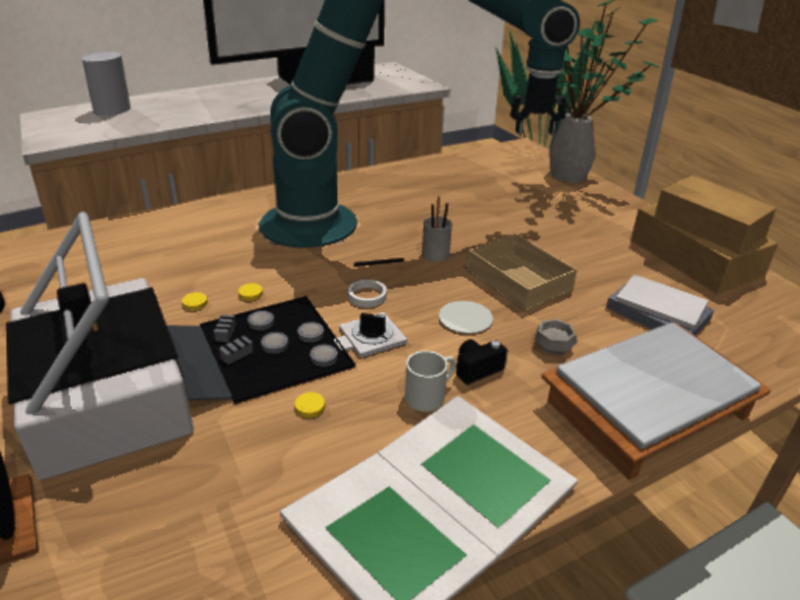

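View pics/b.png

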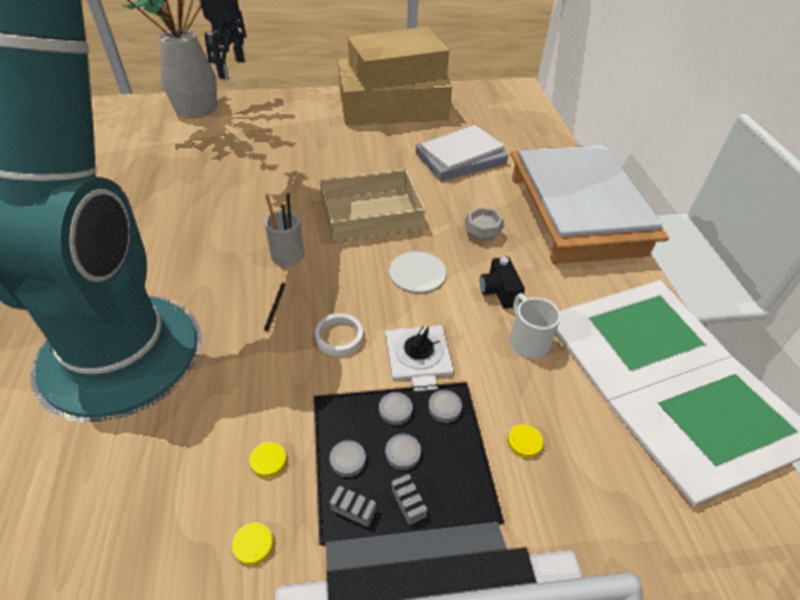

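Grey coasters in the tray (side view px of 800x600): (396,408), (445,405), (348,457), (402,451); rests (354,506) and (408,499). The yellow discs (268,459), (252,544), (526,440) are outside the tray and are the look-alikes. I'll bring the wrist camera over the knob next, so I check the camera's mounting.

```bash
cat >> h.py <<'E'
def pose():
    s=sensors.sense(); R=Ro.from_rotvec(s['eef_rot']).as_matrix()
    return s['eef_pos'],R,np.degrees(np.arctan2(R[1,0],R[0,0]))
def plan(target,yaw=None):
    p,R,h=pose(); d=R.T@(np.array(target)-p)
    print('tcp',p.round(1),'head',round(h,2),'tool-delta(units of 25mm)',(d/25).round(2), 'turn units about z', None if yaw is None else round(-np.radians((yaw-h+180)%360-180)/.12,2))
E
python3 - <<'E'
from h import *
p,R,h=pose()
c=cam('wrist'); Cw=-np.array(c['R']).T@c['t']
print('cam in tool',(R.T@(Cw-p)).round(1),'cam z axis in tool',(R.T@np.array(c['R'])[2]).round(3),'cam x in tool',(R.T@np.array(c['R'])[0]).round(3)); print(c['camera_matrix'])
for n in ('scene','side'):
    c=cam(n);W=world(c)
    for th in ('coaster1','rest1','plate_top','tote','knob','collar'):
        for d in vision.outline_of(n,th):
            P=W[d['region']];P=P[~np.isnan(P[:,0])]
            if d['confidence']<.4 or len(P)<9: continue
            t=np.percentile(P[:,2],80);Q=P[abs(P[:,2]-t)<4]
            print(n,th,(Q.max(0)+Q.min(0))[:2]/2//1,t.round(),(Q.max(0)-Q.min(0))[:2].round())
plan([550,-80,250],90)
E
```

```text
cam in tool [ 6.750e+01  1.000e-01 -1.234e+02] cam z axis in tool [-0.265 -0.001  0.964] cam x in tool [0.    1.    0.001]
[[332.81920254   0.         252.86456343]
 [  0.         332.81920254 189.15725658]
 [  0.           0.           1.        ]]
scene coaster1 [ 400. -271.] 18.0 [59. 53.]
scene coaster1 [ 256. -382.] 14.0 [60. 53.]
scene coaster1 [ 486. -271.] 19.0 [54. 54.]
scene coaster1 [ 485. -189.] 19.0 [60. 54.]
scene coaster1 [ 687. -271.] 14.0 [56. 55.]
scene coaster1 [ 571. -194.] 19.0 [54. 54.]
scene coaster1 [ 276. -257.] 15.0 [55. 53.]
scene rest1 [ 486. -270.] 19.0 [54. 55.]
scene rest1 [ 405. -350.] 32.0 [60. 49.]
scene rest1 [ 484. -351.] 32.0 [45. 58.]
scene plate_top [579. 144.] 9.0 [119. 117.]
scene tote [503. 351.] 49.0 [226. 185.]
scene knob [544. -70.] 51.0 [41. 48.]
scene collar [546. -71.] 19.0 [87. 87.]
side coaster1 [ 272. -254.] 16.0 [53. 54.]
side coaster1 [ 683. -271.] 15.0 [54. 54.]
side coaster1 [ 566. -193.] 19.0 [53. 56.]
side coaster1 [ 396. -269.] 19.0 [54. 56.]
side coaster1 [540. -74.] 54.0 [34. 39.]
side coaster1 [ 484. -190.] 20.0 [52. 51.]
side rest1 [ 399. -351.] 33.0 [63. 52.]
side rest1 [ 481. -351.] 33.0 [40. 61.]
side plate_top [576. 142.] 9.0 [116. 118.]
side tote [498. 349.] 48.0 [219. 186.]
side knob [542. -72.] 54.0 [37. 44.]
side collar [541. -70.] 18.0 [85. 90.]
tcp [216.5 586.3 250. ] head 159.73 tool-delta(units of 25mm) [-21.75 -20.38   0.  ] turn units about z 10.14
```

Call:
drive_tool(
  deltas=[
    {"hand": -1,"linear": [-0.96,-0.86,0],"angular": [0,0,0]},
    {"hand": -1,"linear": [-0.96,-0.86,0],"angular": [0,0,0]},
    {"hand": -1,"linear": [-0.96,-0.86,0],"angular": [0,0,0]},
    {"hand": -1,"linear": [-0.96,-0.86,0],"angular": [0,0,0]},
    {"hand": -1,"linear": [-0.96,-0.86,0],"angular": [0,0,0]},
  ],
)

```text
time_s: 2.47
eef_pos: [292.3, 442.4, 250.1]
eef_rot: [0.553, 3.093, 0.0]
force: [1.3, 0.2, -0.8]
gripper_width: 1.001
gripper_force: 0.0
```

Call:
drive_tool(
  deltas=[
    {"hand": -1,"linear": [-0.96,-0.86,0],"angular": [0,0,0]},
    {"hand": -1,"linear": [-0.96,-0.86,0],"angular": [0,0,0]},
    {"hand": -1,"linear": [-0.96,-0.86,0],"angular": [0,0,0]},
    {"hand": -1,"linear": [-0.96,-0.86,0],"angular": [0,0,0]},
    {"hand": -1,"linear": [-0.96,-0.86,0],"angular": [0,0,0]},
  ],
)

```text
time_s: 2.88
eef_pos: [367.7, 300.0, 250.2]
eef_rot: [0.553, 3.092, 0.001]
force: [0.5, 0.5, -0.6]
gripper_width: 0.999
gripper_force: 0.0
```

Call:
drive_tool(
  deltas=[
    {"hand": -1,"linear": [-0.96,-0.86,0],"angular": [0,0,0]},
    {"hand": -1,"linear": [-0.96,-0.86,0],"angular": [0,0,0]},
    {"hand": -1,"linear": [-0.96,-0.86,0],"angular": [0,0,0]},
    {"hand": -1,"linear": [-0.96,-0.86,0],"angular": [0,0,0]},
    {"hand": -1,"linear": [-0.96,-0.86,0],"angular": [0,0,0]},
  ],
)

```text
time_s: 3.3
eef_pos: [443.0, 157.6, 250.3]
eef_rot: [0.553, 3.092, 0.001]
force: [1.0, 0.5, -0.4]
gripper_width: 1.0
gripper_force: 0.0
```

Call:
drive_tool(
  deltas=[
    {"hand": -1,"linear": [-0.96,-0.86,0],"angular": [0,0,0]},
    {"hand": -1,"linear": [-0.96,-0.86,0],"angular": [0,0,0]},
    {"hand": -1,"linear": [-0.96,-0.86,0],"angular": [0,0,0]},
    {"hand": -1,"linear": [-0.96,-0.86,0],"angular": [0,0,0]},
    {"hand": -1,"linear": [-0.96,-0.86,0],"angular": [0,0,0]},
  ],
)

```text
time_s: 3.72
eef_pos: [518.4, 15.1, 250.2]
eef_rot: [0.552, 3.092, 0.0]
force: [-0.3, 0.5, -0.5]
gripper_width: 1.002
gripper_force: 0.0
```

Call:
drive_tool(
  deltas=[
    {"hand": -1,"linear": [-0.9,-0.9,0],"angular": [0,0,0]},
    {"hand": -1,"linear": [-0.9,-0.9,0],"angular": [0,0,0]},
    {"hand": -1,"angular": [0,0,1]},
    {"hand": -1,"angular": [0,0,1]},
    {"hand": -1,"angular": [0,0,1]},
  ],
)

```text
invalid input at $.deltas[2]: expected keys hand, linear, angular
```

Call:
drive_tool(
  deltas=[
    {"hand": -1,"angular": [0,0,1]},
    {"hand": -1,"angular": [0,0,1]},
    {"hand": -1,"angular": [0,0,1]},
    {"hand": -1,"angular": [0,0,1]},
    {"hand": -1,"angular": [0,0,1]},
  ],
)

```text
invalid input at $.deltas[0]: expected keys hand, linear, angular
```

Call:
drive_tool(
  deltas=[
    {"hand": -1,"angular": [0,0,1]},
    {"hand": -1,"angular": [0,0,1]},
    {"hand": -1,"angular": [0,0,0.14]},
    {"hand": -1},
  ],
)

```text
invalid input at $.deltas[0]: expected keys hand, linear, angular
```

```bash
python3 - <<'E'
from h import *
c=cam('wrist'); cv2.imwrite('pics/c.png',cv2.resize(c['img'][:,:,::-1],(800,600),interpolation=cv2.INTER_CUBIC))
plan([545,-40,200],90); print(sensors.sense()['time_s'],sensors.sense()['joint_pos'])
E
```

```text
tcp [520.3   9.4 250.4] head 159.43 tool-delta(units of 25mm) [-1.61 -1.5   2.02] turn units about z 10.1
3.7667 [-0.42374383  0.23991486  0.40285507  1.88429021 -0.10594581  1.03670828
  1.23450439]
```

View pics/c.png

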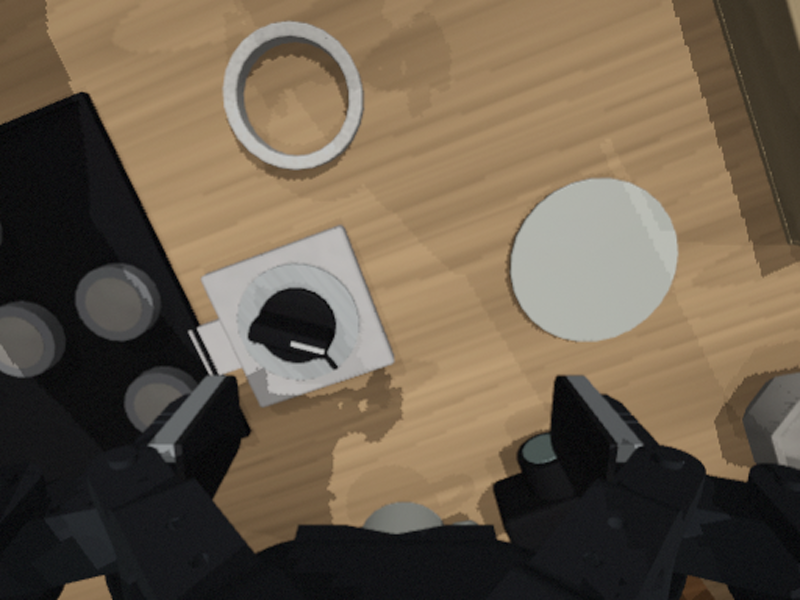

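The view shows the knob at about (293,325), its pointer line near (292,344)–(327,352), and the index mark near (332,361). I rectify the knob region in a top-down view to get the angles.

```bash
cat >> h.py <<'E'
def proj(c,X):
    X=np.atleast_2d(np.array(X,float));r,_=cv2.Rodrigues(np.array(c['R']))
    return cv2.projectPoints(X,r,np.array(c['t'],float),np.array(c['camera_matrix']),np.array(c['D'],float))[0].reshape(-1,2)
def ortho(c,cx,cy,z,half,n=500):
    # top view image of plane z: x right, y up
    g=np.linspace(-half,half,n);X,Y=np.meshgrid(cx+g,cy-g)
    p=proj(c,np.stack([X.ravel(),Y.ravel(),np.full(X.size,z)],1)).reshape(n,n,2).astype(np.float32)
    return cv2.remap(c['img'],p[...,0],p[...,1],cv2.INTER_CUBIC)
E
python3 - <<'E'
from h import *
c=cam('wrist');W=world(c)
b=np.nanmean
for th in ('collar','knob','plate_top','tote'):
    for d in vision.outline_of('wrist',th)[:2]:
        P=W[d['region']];P=P[~np.isnan(P[:,0])];t=np.percentile(P[:,2],70);Q=P[abs(P[:,2]-t)<4]
        print(th,round(d['confidence'],2),d['rect'],(Q.max(0)+Q.min(0))[:2]/2,t.round(1),(Q.max(0)-Q.min(0))[:2])
# top of bar
m=(abs(W[...,2]-55)<5)&(abs(W[...,0]-545)<60)&(abs(W[...,1]+72)<60)
P=W[m];mu=P.mean(0);e,v=np.linalg.eigh(np.cov(P[:,:2].T));print('bar',len(P),mu.round(1),np.degrees(np.arctan2(v[1,1],v[0,1])),e**.5)
o=np.hstack([ortho(c,545,-72,56,50,400),ortho(c,545,-72,17,50,400)])
cv2.imwrite('pics/d.png',o[:,:,::-1])
E
```

```text
collar 0.86 [157.3, 165.0, 77.8, 75.2] [542.07922232 -68.86273447] 17.1 [87.52755668 87.44783062]
collar 0.72 [145.1, 8.0, 90.9, 96.1] [399.827012   -12.16078197] 19.7 [89.0226526  89.73049293]
knob 0.74 [163.8, 181.0, 55.7, 48.6] [541.50188687 -68.66320739] 53.7 [38.94516281 47.06028381]
plate_top 0.69 [329.3, 110.5, 109.3, 106.4] [575.93354246 145.1512505 ] 7.9 [119.783668   119.90456679]
tote 0.82 [460.4, 0.0, 51.6, 151.7] [500.23076026 270.72136272] 29.6 [99.30414015 11.78804603]
bar 708 [540.9 -68.3  55.1] 54.12945891424421 [ 3.99478224 15.03591332]
```

View pics/d.png

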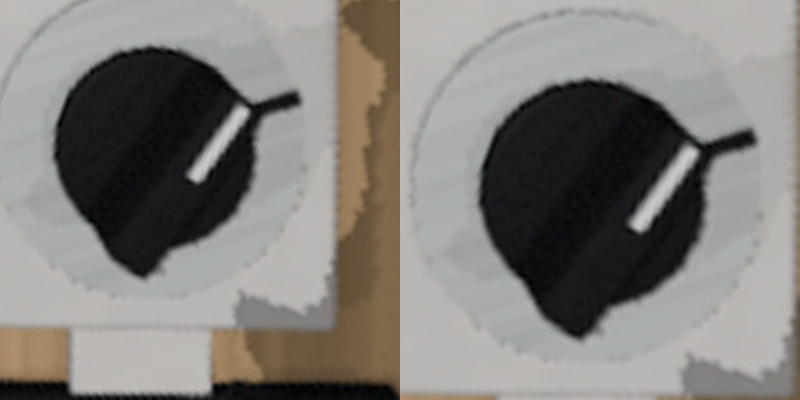

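Collar axis is about (541.8,-68.8). The index is at 17.2°, and the bar and pointer are at 54°, so the knob turns −37°.

Call:
drive_tool(
  deltas=[
    {"hand": -1,"linear": [0,0,0],"angular": [0,0,1]},
    {"hand": -1,"linear": [0,0,0],"angular": [0,0,1]},
    {"hand": -1,"linear": [0,0,0],"angular": [0,0,1]},
    {"hand": -1,"linear": [0,0,0],"angular": [0,0,1]},
    {"hand": -1,"linear": [0,0,0],"angular": [0,0,1]},
  ],
)

```text
time_s: 4.43
eef_pos: [517.5, 17.9, 250.1]
eef_rot: [-1.448, -2.788, -0.001]
force: [-0.9, 0.4, 0.4]
gripper_width: 1.001
gripper_force: 0.0
```

Call:
drive_tool(
  deltas=[
    {"hand": -1,"linear": [0,0,0],"angular": [0,0,1]},
    {"hand": -1,"linear": [0,0,0],"angular": [0,0,1]},
    {"hand": -1,"linear": [0,0,0],"angular": [0,0,1]},
    {"hand": -1,"linear": [0,0,0],"angular": [0,0,1]},
    {"hand": -1,"linear": [0,0,0],"angular": [0,0,1]},
  ],
)

```text
time_s: 4.85
eef_pos: [517.5, 17.9, 250.1]
eef_rot: [-2.207, -2.236, -0.001]
force: [0.3, 0.4, 0.0]
gripper_width: 0.998
gripper_force: 0.0
```

Call:
drive_tool(
  deltas=[
    {"hand": -1,"linear": [0,0,0],"angular": [0,0,1]},
    {"hand": -1,"linear": [0,0,0],"angular": [0,0,1]},
    {"hand": -1,"linear": [0,0,0],"angular": [0,0,1]},
    {"hand": -1,"linear": [0,0,0],"angular": [0,0,1]},
    {"hand": -1,"linear": [0,0,0],"angular": [0,0,1]},
  ],
)

```text
time_s: 5.27
eef_pos: [517.5, 18.0, 250.1]
eef_rot: [-2.769, -1.484, -0.0]
force: [0.5, 0.4, -0.2]
gripper_width: 0.999
gripper_force: 0.0
```

Call:
drive_tool(
  deltas=[
    {"hand": -1,"linear": [-0.68,0.84,0.9],"angular": [0,0,0.3]},
    {"hand": -1,"linear": [-0.68,0.84,0.9],"angular": [0,0,0]},
    {"hand": -1,"linear": [-0.68,0.84,0.9],"angular": [0,0,0]},
    {"hand": -1,"linear": [0,0,0.9],"angular": [0,0,0]},
    {"hand": -1,"linear": [0,0,0],"angular": [0,0,0]},
  ],
)

```text
time_s: 5.68
eef_pos: [538.6, -61.1, 156.6]
eef_rot: [-2.791, -1.438, 0.007]
force: [-1.6, 1.1, -1.7]
gripper_width: 1.002
gripper_force: 0.0
```

```bash
python3 - <<'E'
from h import *
plan([541.7,-68.7,46],54.1)
E
```

```text
tcp [538.6 -61.1 156.6] head 54.5 tool-delta(units of 25mm) [-0.16  0.3   4.42] turn units about z 0.06
```

Call:
drive_tool(
  deltas=[
    {"hand": -1,"linear": [-0.16,0.3,0.9],"angular": [0,0,0.06]},
    {"hand": -1,"linear": [0,0,0.9],"angular": [0,0,0]},
    {"hand": -1,"linear": [0,0,0.9],"angular": [0,0,0]},
    {"hand": -1,"linear": [0,0,0.9],"angular": [0,0,0]},
    {"hand": -1,"linear": [0,0,0],"angular": [0,0,0]},
  ],
)

```text
time_s: 6.1
eef_pos: [542.9, -66.6, 67.9]
eef_rot: [-2.794, -1.432, 0.005]
force: [-0.6, -0.5, -0.3]
gripper_width: 0.999
gripper_force: 0.0
```

```bash
python3 - <<'E'
from h import *
plan([541.7,-68.7,46],54.1)
E
```

```text
tcp [542.9 -66.6  67.9] head 54.27 tool-delta(units of 25mm) [-0.09  0.01  0.88] turn units about z 0.02
```

Call:
drive_tool(
  deltas=[
    {"hand": -1,"linear": [-0.08,0,0.5],"angular": [0,0,0]},
    {"hand": -1,"linear": [0,0,0.36],"angular": [0,0,0]},
    {"hand": 1,"linear": [0,0,0],"angular": [0,0,0]},
    {"hand": 1,"linear": [0,0,0],"angular": [0,0,0]},
    {"hand": 1,"linear": [0,0,0],"angular": [0,0,0]},
  ],
  force=25,
)

```text
time_s: 6.52
eef_pos: [543.5, -70.4, 49.3]
eef_rot: [2.797, 1.429, 0.001]
force: [-0.0, 0.3, 0.7]
gripper_width: 0.603
gripper_force: 0.0
```

Call:
drive_tool(
  deltas=[
    {"hand": 1,"linear": [0,0,0],"angular": [0,0,0]},
    {"hand": 1,"linear": [0,0,0],"angular": [0,0,0]},
    {"hand": 1,"linear": [0,0,0],"angular": [0,0,0]},
    {"hand": 1,"linear": [0,0,0],"angular": [0,0,0]},
    {"hand": 1,"linear": [0,0,0],"angular": [0,0,0]},
  ],
)

```text
time_s: 6.93
eef_pos: [542.2, -69.6, 48.9]
eef_rot: [-2.795, -1.429, 0.001]
force: [-12.2, 5.6, 17.6]
gripper_width: 0.158
gripper_force: 25.5
```

```bash
python3 - <<'E'
from h import *
plan([541.7,-68.7,46],17.3)
E
```

```text
tcp [542.2 -69.6  48.9] head 54.15 tool-delta(units of 25mm) [ 0.02 -0.04  0.12] turn units about z 5.36
```

Call:
drive_tool(
  deltas=[
    {"hand": 1,"linear": [0,0,-0.1],"angular": [0,0,0.7]},
    {"hand": 1,"linear": [0,0,0],"angular": [0,0,0.9]},
    {"hand": 1,"linear": [0,0,0],"angular": [0,0,0.9]},
    {"hand": 1,"linear": [0,0,0],"angular": [0,0,0.9]},
    {"hand": 1,"linear": [0,0,0],"angular": [0,0,0.9]},
  ],
)

```text
time_s: 7.35
eef_pos: [541.7, -69.4, 50.3]
eef_rot: [-3.069, -0.661, 0.004]
force: [-5.1, 4.4, -9.3]
gripper_width: 0.158
gripper_force: 28.4
```

Call:
drive_tool(
  deltas=[
    {"hand": 1,"linear": [0,0,0],"angular": [0,0,0.9]},
    {"hand": 1,"linear": [0,0,0],"angular": [0,0,0.18]},
    {"hand": 1,"linear": [0,0,0],"angular": [0,0,0]},
    {"hand": 1,"linear": [0,0,0],"angular": [0,0,0]},
    {"hand": 1,"linear": [0,0,0],"angular": [0,0,0]},
  ],
)

```text
time_s: 7.77
eef_pos: [541.7, -69.3, 50.2]
eef_rot: [-3.104, -0.469, 0.005]
force: [-5.5, 5.1, -6.7]
gripper_width: 0.158
gripper_force: 28.7
```

```bash
python3 - <<'E'
from h import *
plan([541.7,-68.7,46],17.3);print(sensors.sense()['gripper_force'])
E
```

```text
tcp [541.7 -69.3  50.2] head 17.18 tool-delta(units of 25mm) [ 0.01 -0.02  0.17] turn units about z -0.02
28.68543416261673
```

Call:
drive_tool(
  deltas=[
    {"hand": -1,"linear": [0,0,0],"angular": [0,0,0]},
    {"hand": -1,"linear": [0,0,0],"angular": [0,0,0]},
    {"hand": -1,"linear": [0,0,0],"angular": [0,0,0]},
    {"hand": -1,"linear": [0,0,0],"angular": [0,0,0]},
    {"hand": -1,"linear": [0,0,0],"angular": [0,0,0]},
  ],
)

```text
time_s: 8.18
eef_pos: [543.3, -70.6, 51.2]
eef_rot: [3.106, 0.468, 0.001]
force: [0.3, 0.8, -0.2]
gripper_width: 0.854
gripper_force: 0.0
```

Call:
drive_tool(
  deltas=[
    {"hand": -1,"linear": [0,0,-0.8],"angular": [0,0,0]},
    {"hand": -1,"linear": [0,0,-1],"angular": [0,0,0]},
    {"hand": -1,"linear": [0,0,-1],"angular": [0,0,0]},
    {"hand": -1,"linear": [0,0,-1],"angular": [0,0,0]},
    {"hand": -1,"linear": [0,0,-1],"angular": [0,0,0]},
  ],
)

```text
time_s: 8.6
eef_pos: [542.9, -70.6, 172.3]
eef_rot: [3.106, 0.467, -0.0]
force: [0.3, 0.0, 0.2]
gripper_width: 0.999
gripper_force: 0.0
```

Call:
drive_tool(
  deltas=[
    {"hand": -1,"linear": [-0.7,0,-0.8],"angular": [0,0,0]},
    {"hand": -1,"linear": [-0.5,0,-0.8],"angular": [0,0,0]},
    {"hand": -1,"linear": [0,0,0],"angular": [0,0,0]},
    {"hand": -1,"linear": [0,0,0],"angular": [0,0,0]},
  ],
)

```text
time_s: 8.93
eef_pos: [514.6, -79.2, 211.9]
eef_rot: [-3.106, -0.468, -0.004]
force: [0.3, 0.9, 0.3]
gripper_width: 1.002
gripper_force: 0.0
```

```bash
python3 - <<'E'
from h import *
c=cam('wrist');W=world(c)
print(pose()[0],pose()[2])
m=(abs(W[...,2]-55)<5)&(abs(W[...,0]-545)<60)&(abs(W[...,1]+72)<60)
P=W[m];mu=P.mean(0);e,v=np.linalg.eigh(np.cov(P[:,:2].T));print('bar',len(P),mu.round(1),np.degrees(np.arctan2(v[1,1],v[0,1])),e**.5)
d=vision.outline_of('wrist','collar')[0];P=W[d['region']];Q=P[abs(P[:,2]-17)<3];print('collar',(Q.max(0)+Q.min(0))/2,Q.max(0)-Q.min(0))
o=np.hstack([ortho(c,541.7,-69.3,56,50,400),ortho(c,541.7,-69.3,17,50,400)])
cv2.imwrite('pics/e.png',o[:,:,::-1]);cv2.imwrite('pics/e_full.png',c['img'][:,:,::-1])
E
```

```text
[514.61209923 -78.90415084 211.12018227] 17.154757030395558
bar 980 [542.3 -68.3  55.3] -162.9573940827238 [ 3.85681806 14.949234  ]
collar [540.92651155 -68.80273127  16.98533599] [88.31875435 88.56590062  5.89958696]
```

View pics/e.png

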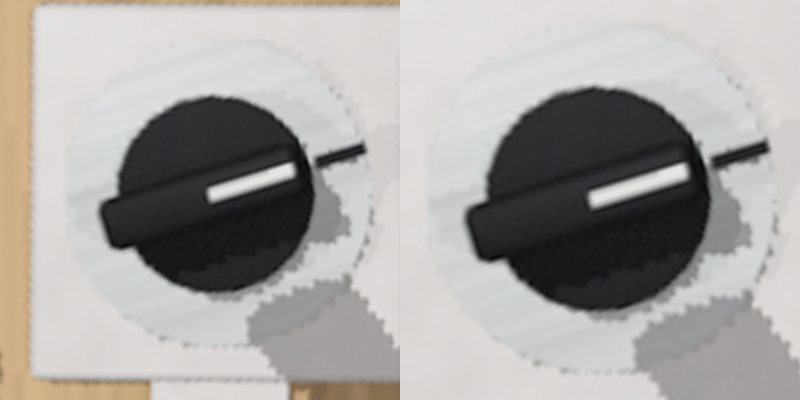

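The knob bar is at 17.0° and the index at 17.1°, so the pointer faces the mark. Next is the tray view.

Call:
drive_tool(
  deltas=[
    {"hand": -1,"linear": [-0.45,0.87,-0.25],"angular": [0,0,0]},
    {"hand": -1,"linear": [-0.45,0.87,-0.25],"angular": [0,0,0]},
    {"hand": -1,"linear": [-0.45,0.87,-0.25],"angular": [0,0,0]},
    {"hand": -1,"linear": [-0.45,0.87,-0.25],"angular": [0,0,0]},
    {"hand": -1,"linear": [-0.45,0.87,-0.25],"angular": [0,0,0]},
  ],
)

```text
time_s: 9.45
eef_pos: [492.5, -200.7, 241.7]
eef_rot: [3.106, 0.469, -0.002]
force: [0.5, -0.9, 0.7]
gripper_width: 1.002
gripper_force: 0.0
```

Call:
drive_tool(
  deltas=[
    {"hand": -1,"linear": [-0.45,0.87,-0.25],"angular": [0,0,0]},
    {"hand": -1,"linear": [-0.45,0.87,-0.25],"angular": [0,0,0]},
    {"hand": -1,"linear": [0,0,0],"angular": [0,0,-0.9]},
    {"hand": -1,"linear": [0,0,0],"angular": [0,0,-0.9]},
    {"hand": -1,"linear": [0,0,0],"angular": [0,0,-0.9]},
  ],
)

```text
time_s: 9.87
eef_pos: [484.0, -248.3, 253.8]
eef_rot: [-2.988, -0.97, 0.003]
force: [-0.2, 0.2, -1.1]
gripper_width: 1.002
gripper_force: 0.0
```

Call:
drive_tool(
  deltas=[
    {"hand": -1,"linear": [0,0,0],"angular": [0,0,-0.9]},
    {"hand": -1,"linear": [0,0,0],"angular": [0,0,-0.9]},
    {"hand": -1,"linear": [0,0,0],"angular": [0,0,-0.9]},
    {"hand": -1,"linear": [0,0,0],"angular": [0,0,-0.9]},
    {"hand": -1,"linear": [0,0,0],"angular": [0,0,-0.9]},
  ],
)

```text
time_s: 10.28
eef_pos: [484.1, -247.8, 253.8]
eef_rot: [-2.62, -1.732, 0.002]
force: [0.5, 0.5, 0.2]
gripper_width: 0.998
gripper_force: 0.0
```

Call:
drive_tool(
  deltas=[
    {"hand": -1,"linear": [0,0,0],"angular": [0,0,-0.9]},
    {"hand": -1,"linear": [0,0,0],"angular": [0,0,-0.9]},
    {"hand": -1,"linear": [0,0,0],"angular": [0,0,-0.9]},
    {"hand": -1,"linear": [0,0,0],"angular": [0,0,-0.7]},
    {"hand": -1,"linear": [0,0,0],"angular": [0,0,0]},
  ],
)

```text
time_s: 10.7
eef_pos: [484.1, -247.9, 253.9]
eef_rot: [-2.216, -2.226, 0.001]
force: [-0.4, -0.2, 0.3]
gripper_width: 0.998
gripper_force: 0.0
```

```bash
cat > look.py <<'E'
from h import *
import sys
c=cam('wrist');W=world(c)
print(pose()[0].round(1),round(pose()[2],2),'t',sensors.sense()['time_s'])
G=c['img'].astype(int)
yel=(G[...,0]-G[...,2])>60
for th in ('coaster1','rest1'):
    for d in vision.outline_of('wrist',th):
        if d['confidence']<.3: continue
        M=d['region'].astype(np.uint8);P=W[M>0];P=P[~np.isnan(P[:,0])]
        if len(P)<30: continue
        t=np.percentile(P[:,2],75);Q=P[abs(P[:,2]-t)<3.5][:,:2].astype(np.float32)
        (cc,wh,an)=cv2.minAreaRect(Q)
        lng=an if wh[0]>wh[1] else an+90
        print(th,round(d['confidence'],2),[int(x) for x in d['rect']],'mid',((Q.max(0)+Q.min(0))/2).round(1),'rectc',np.round(cc,1),'z',t.round(1),'wh',np.round(wh,1),'long axis',round(lng,1),'YEL' if yel[M>0].mean()>.3 else '')
cv2.imwrite('pics/'+sys.argv[1],cv2.resize(c['img'][:,:,::-1],(800,600)))
E
python3 look.py f.png
```

```text
[ 484.  -247.9  254. ] 89.93 t 10.75
coaster1 0.98 [40, 241, 50, 47] mid [ 253.4 -380.3] rectc [ 253.3 -380.4] z 14.3 wh [55.8 55.1] long axis 32.0 YEL
coaster1 0.93 [228, 76, 46, 53] mid [ 482.6 -187.2] rectc [ 482.6 -187.2] z 18.3 wh [53.7 54.1] long axis 90.1 
coaster1 0.82 [149, 152, 53, 51] mid [ 395.9 -268.4] rectc [ 395.2 -267.9] z 18.3 wh [55.1 53.5] long axis 25.0 
coaster1 0.81 [228, 150, 51, 49] mid [ 483.5 -267.4] rectc [ 483.4 -267.4] z 18.3 wh [53.8 54.8] long axis 90.6 
coaster1 0.58 [303, 83, 56, 55] mid [ 566.2 -192.4] rectc [ 566.2 -192.3] z 18.3 wh [54.8 54.8] long axis 72.9 
coaster1 0.56 [403, 154, 53, 50] mid [ 683.9 -270.1] rectc [ 683.3 -269.5] z 14.4 wh [55.2 54.6] long axis 51.5 YEL
rest1 0.66 [197, 215, 41, 60] mid [ 444.3 -348.4] rectc [ 444.1 -348.5] z 32.1 wh [31.4 61.6] long axis 107.9 
rest1 0.63 [152, 218, 55, 57] mid [ 398.6 -348.3] rectc [ 398.4 -344.9] z 32.0 wh [40.5 61.6] long axis 148.6
```

View pics/f.png

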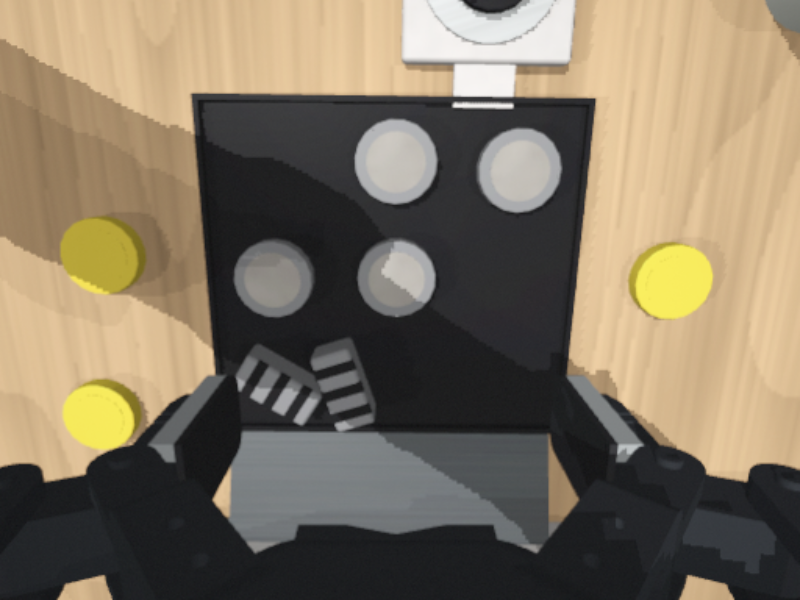

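A rest was knocked: the two rests now sit at (398,-348) and (444,-348). The four grey coasters are unchanged, with the yellow ones outside the tray. I'm fetching the coaster at (566,-192) first.

Call:
drive_tool(
  deltas=[
    {"hand": -0.65,"linear": [0.55,0.82,0.9],"angular": [0,0,0]},
    {"hand": -0.65,"linear": [0.55,0.82,0.9],"angular": [0,0,0]},
    {"hand": -0.65,"linear": [0.55,0.82,0.9],"angular": [0,0,0]},
    {"hand": -0.65,"linear": [0.55,0.82,0.9],"angular": [0,0,0]},
    {"hand": -0.65,"linear": [0,0,0.9],"angular": [0,0,0]},
  ],
)

```text
time_s: 11.27
eef_pos: [569.5, -189.1, 140.3]
eef_rot: [-2.218, -2.224, -0.002]
force: [1.2, -0.0, -0.3]
gripper_width: 0.825
gripper_force: 0.0
```

Call:
drive_tool(
  deltas=[
    {"hand": -0.65,"linear": [0,0,0.9],"angular": [0,0,0]},
    {"hand": -0.65,"linear": [0,0,0.9],"angular": [0,0,0]},
    {"hand": -0.65,"linear": [0,0,0.4],"angular": [0,0,0]},
    {"hand": -0.65,"linear": [0,0,0],"angular": [0,0,0]},
    {"hand": -0.65,"linear": [0,0,0],"angular": [0,0,0]},
  ],
)

```text
time_s: 11.68
eef_pos: [566.0, -193.2, 87.6]
eef_rot: [-2.222, -2.22, 0.001]
force: [0.2, 0.8, 0.1]
gripper_width: 0.829
gripper_force: 0.0
```

```bash
python3 - <<'E'
from h import *
plan([566.5,-193,23],90);print(sensors.sense()['gripper_width'],vision.outline_of('wrist','coaster1') and 0)
E
```

```text
tcp [ 566.  -193.2   87.6] head 89.94 tool-delta(units of 25mm) [0.01 0.02 2.58] turn units about z -0.01
0.828592063993576 0
```

Call:
drive_tool(
  deltas=[
    {"hand": -0.65,"linear": [0,0,0.9],"angular": [0,0,0]},
    {"hand": -0.65,"linear": [0,0,0.9],"angular": [0,0,0]},
    {"hand": -0.65,"linear": [0,0,0.5],"angular": [0,0,0]},
    {"hand": -0.65,"linear": [0,0,0],"angular": [0,0,0]},
  ],
)

```text
time_s: 12.07
eef_pos: [565.4, -192.7, 28.6]
eef_rot: [-2.22, -2.22, 0.002]
force: [-0.1, -0.7, -0.2]
gripper_width: 0.826
gripper_force: 0.0
```

Call:
drive_tool(
  deltas=[
    {"hand": -0.65,"linear": [0,0,0.15],"angular": [0,0,0]},
    {"hand": -0.65,"linear": [0,0,0.1],"angular": [0,0,0]},
    {"hand": -0.65,"linear": [0,0,0],"angular": [0,0,0]},
    {"hand": -0.65,"linear": [0,0,0],"angular": [0,0,0]},
  ],
)

```text
time_s: 12.4
eef_pos: [566.4, -193.1, 24.3]
eef_rot: [2.221, 2.221, 0.001]
force: [0.7, 0.1, 0.9]
gripper_width: 0.823
gripper_force: 0.0
```

Call:
drive_tool(
  deltas=[
    {"hand": 1,"linear": [0,0,0],"angular": [0,0,0]},
    {"hand": 1,"linear": [0,0,0],"angular": [0,0,0]},
    {"hand": 1,"linear": [0,0,0],"angular": [0,0,0]},
    {"hand": 1,"linear": [0,0,0],"angular": [0,0,0]},
    {"hand": 1,"linear": [0,0,0],"angular": [0,0,0]},
  ],
  force=25,
)

```text
time_s: 12.82
eef_pos: [566.3, -193.1, 24.3]
eef_rot: [2.221, 2.221, 0.001]
force: [-3.1, 1.2, 8.1]
gripper_width: 0.641
gripper_force: 24.7
```

```bash
python3 - <<'E'
from h import *
plan([576,143.5,60],90);print(sensors.sense()['gripper_width'])
E
```

```text
tcp [ 566.3 -193.1   24.3] head 90.01 tool-delta(units of 25mm) [13.46  0.39 -1.43] turn units about z 0.0
0.6410381610544446
```

Call:
drive_tool(
  deltas=[
    {"hand": 1,"linear": [0,0,-0.6],"angular": [0,0,0]},
    {"hand": 1,"linear": [0,0,-0.9],"angular": [0,0,0]},
    {"hand": 1,"linear": [0,0,-1],"angular": [0,0,0]},
    {"hand": 1,"linear": [0,0,-1],"angular": [0,0,0]},
    {"hand": 1,"linear": [0.5,0,-1],"angular": [0,0,0]},
  ],
  force=40,
)

```text
time_s: 13.23
eef_pos: [565.5, -182.7, 138.5]
eef_rot: [2.224, 2.217, -0.001]
force: [-0.2, -0.2, -0.3]
gripper_width: 0.629
gripper_force: 42.2
```

Call:
drive_tool(
  deltas=[
    {"hand": 1,"linear": [0.96,0.04,-0.5],"angular": [0,0,0]},
    {"hand": 1,"linear": [0.96,0.04,0],"angular": [0,0,0]},
    {"hand": 1,"linear": [0.96,0.04,0],"angular": [0,0,0]},
    {"hand": 1,"linear": [0.96,0.04,0],"angular": [0,0,0]},
    {"hand": 1,"linear": [0.96,0.04,0],"angular": [0,0,0]},
  ],
)

```text
time_s: 13.65
eef_pos: [570.9, -59.4, 149.8]
eef_rot: [2.221, 2.221, 0.001]
force: [0.3, -0.4, -0.8]
gripper_width: 0.63
gripper_force: 42.2
```

Call:
drive_tool(
  deltas=[
    {"hand": 1,"linear": [0.96,0.04,0],"angular": [0,0,0]},
    {"hand": 1,"linear": [0.96,0.04,0],"angular": [0,0,0]},
    {"hand": 1,"linear": [0.96,0.04,0],"angular": [0,0,0]},
    {"hand": 1,"linear": [0.96,0.04,0],"angular": [0,0,0]},
    {"hand": 1,"linear": [0,0,0],"angular": [0,0,0]},
  ],
)

```text
time_s: 14.07
eef_pos: [575.0, 40.8, 149.3]
eef_rot: [-2.214, -2.227, -0.002]
force: [0.5, 0.6, -1.0]
gripper_width: 0.632
gripper_force: 42.2
```

```bash
python3 - <<'E'
from h import *
c=cam('wrist');W=world(c)
for d in vision.outline_of('wrist','plate_top')[:2]:
    P=W[d['region']];P=P[abs(P[:,2]-8)<3];print(d['confidence'],d['rect'],(P.max(0)+P.min(0))/2,P.max(0)-P.min(0),cv2.minEnclosingCircle(P[:,:2].astype(np.float32)))
plan([576,143.5,60],90);print(sensors.sense()['gripper_width'],sensors.sense()['time_s'])
cv2.imwrite('pics/g.png',cv2.resize(c['img'][:,:,::-1],(800,600)))
E
```

```text
0.59 [175.2, 0.0, 159.1, 130.3] [575.49678803 131.09718648   7.7632736 ] [118.78870232  90.49767564   5.45002346] ((575.5242919921875, 145.5758056640625), 60.00568389892578)
tcp [575.   36.3 149.3] head 90.1 tool-delta(units of 25mm) [4.29 0.05 3.57] turn units about z 0.01
0.6337095545526037 14.1667
```

View pics/g.png

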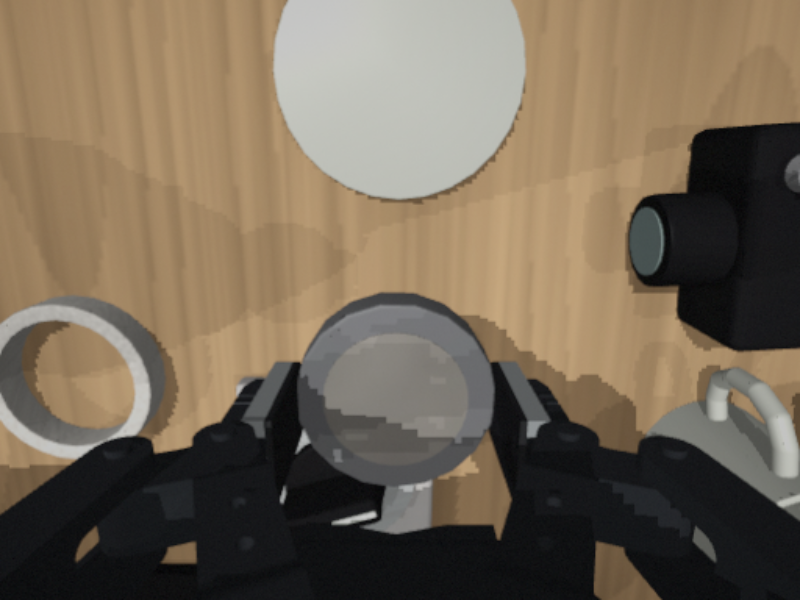

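Coaster held flat, plate centred around (575.7,145.3).

Call:
drive_tool(
  deltas=[
    {"hand": 1,"linear": [0.87,0.04,0.3],"angular": [0,0,0]},
    {"hand": 1,"linear": [0.87,0,0.4],"angular": [0,0,0]},
    {"hand": 1,"linear": [0.87,0,0.8],"angular": [0,0,0]},
    {"hand": 1,"linear": [0.87,0,0.8],"angular": [0,0,0]},
    {"hand": 1,"linear": [0.87,0,0.8],"angular": [0,0,0]},
  ],
)

```text
time_s: 14.58
eef_pos: [576.3, 144.0, 71.0]
eef_rot: [2.223, 2.219, 0.001]
force: [0.9, 0.8, -0.0]
gripper_width: 0.629
gripper_force: 42.2
```

Call:
drive_tool(
  deltas=[
    {"hand": 1,"linear": [0,0,0.8],"angular": [0,0,0]},
    {"hand": 1,"linear": [0,0,0.3],"angular": [0,0,0]},
    {"hand": 1,"linear": [0,0,0],"angular": [0,0,0]},
    {"hand": 1,"linear": [0,0,0],"angular": [0,0,0]},
  ],
)

```text
time_s: 14.92
eef_pos: [576.5, 142.6, 44.4]
eef_rot: [2.223, 2.219, -0.0]
force: [-0.6, -0.1, -0.5]
gripper_width: 0.633
gripper_force: 42.3
```

```bash
python3 - <<'E'
from h import *
plan([576,145,29],90);print(sensors.sense()['gripper_width'],sensors.sense()['force'])
E
```

```text
tcp [576.5 142.6  44.4] head 89.89 tool-delta(units of 25mm) [ 0.1  -0.02  0.62] turn units about z -0.02
0.6329466860852109 [-0.5845732  -0.12630824 -0.54398377]
```

Call:
drive_tool(
  deltas=[
    {"hand": 1,"linear": [0.07,-0.02,0.3],"angular": [0,0,0]},
    {"hand": 1,"linear": [0,0,0.3],"angular": [0,0,0]},
    {"hand": 1,"linear": [0,0,0],"angular": [0,0,0]},
    {"hand": 1,"linear": [0,0,0],"angular": [0,0,0]},
  ],
)

```text
time_s: 15.25
eef_pos: [575.6, 145.8, 28.5]
eef_rot: [2.221, 2.221, 0.0]
force: [0.4, -1.1, 1.1]
gripper_width: 0.64
gripper_force: 44.5
```

```bash
python3 - <<'E'
from h import *
for i in range(3): plan([576,145,29],90); cam('wrist')
print(sensors.sense()['force'])
E
```

```text
tcp [575.6 145.8  28.5] head 89.99 tool-delta(units of 25mm) [-0.03  0.01 -0.02] turn units about z -0.0
tcp [575.5 145.8  28.6] head 89.99 tool-delta(units of 25mm) [-0.03  0.02 -0.02] turn units about z -0.0
tcp [575.5 145.9  28.6] head 90.0 tool-delta(units of 25mm) [-0.03  0.02 -0.02] turn units about z -0.0
[ 0.00307733 -0.5373752   0.10966588]
```

Call:
drive_tool(
  deltas=[
    {"hand": -0.6,"linear": [0,0,0],"angular": [0,0,0]},
    {"hand": -0.6,"linear": [0,0,0],"angular": [0,0,0]},
    {"hand": -0.6,"linear": [0,0,0],"angular": [0,0,0]},
    {"hand": -0.6,"linear": [0,0,-0.4],"angular": [0,0,0]},
    {"hand": -0.6,"linear": [0,0,-0.8],"angular": [0,0,0]},
  ],
)

```text
time_s: 15.82
eef_pos: [574.3, 145.7, 57.6]
eef_rot: [-2.22, -2.221, 0.005]
force: [0.5, 0.3, -0.0]
gripper_width: 0.801
gripper_force: 0.0
```

Call:
drive_tool(
  deltas=[
    {"hand": -0.65,"linear": [0,0,-1],"angular": [0,0,0]},
    {"hand": -0.65,"linear": [0,0,-1],"angular": [0,0,0]},
    {"hand": -0.65,"linear": [-0.9,0,-1],"angular": [0,0,0]},
    {"hand": -0.65,"linear": [-0.9,0,-1],"angular": [0,0,0]},
    {"hand": -0.65,"linear": [0,0,0],"angular": [0,0,0]},
  ],
)

```text
time_s: 16.23
eef_pos: [577.4, 96.5, 164.0]
eef_rot: [2.224, 2.213, 0.007]
force: [1.3, 0.1, 0.9]
gripper_width: 0.825
gripper_force: 0.0
```

```bash
cat > plate.py <<'E'
from h import *
c=cam('wrist');W=world(c)
m=(abs(W[...,0]-576)<75)&(abs(W[...,1]-145)<75)
p=W[m&(abs(W[...,2]-8)<2.5)];print('plate',cv2.minEnclosingCircle(p[:,:2].astype(np.float32)))
for k in range(1,6):
    z=8+14*k;q=W[m&(abs(W[...,2]-z)<3.5)&(np.hypot(W[...,0]-576,W[...,1]-145)<45)]
    if len(q)>200: print('layer',k,len(q),q.mean(0),cv2.minEnclosingCircle(q[:,:2].astype(np.float32)))
E
python3 plate.py; python3 - <<'E'
from h import *
plan([483.1,-187.7,90],90)
E
```

```text
plate ((575.4364013671875, 145.391845703125), 60.02042770385742)
layer 1 3963 [574.33475717 147.65493172  21.75736535] ((574.2788696289062, 146.93215942382812), 27.94052505493164)
tcp [576.7  98.8 161.7] head 89.81 tool-delta(units of 25mm) [-11.48  -3.72   2.84] turn units about z -0.03
```

Call:
drive_tool(
  deltas=[
    {"hand": -0.65,"linear": [-0.96,-0.31,0.1],"angular": [0,0,0]},
    {"hand": -0.65,"linear": [-0.96,-0.31,0.1],"angular": [0,0,0]},
    {"hand": -0.65,"linear": [-0.96,-0.31,0.1],"angular": [0,0,0]},
    {"hand": -0.65,"linear": [-0.96,-0.31,0.1],"angular": [0,0,0]},
    {"hand": -0.65,"linear": [-0.96,-0.31,0.1],"angular": [0,0,0]},
  ],
)

```text
time_s: 16.7
eef_pos: [536.0, -19.3, 145.7]
eef_rot: [-2.22, -2.222, 0.001]
force: [0.8, -0.1, -0.7]
gripper_width: 0.826
gripper_force: 0.0
```

Call:
drive_tool(
  deltas=[
    {"hand": -0.65,"linear": [-0.96,-0.31,0.1],"angular": [0,0,0]},
    {"hand": -0.65,"linear": [-0.96,-0.31,0.1],"angular": [0,0,0]},
    {"hand": -0.65,"linear": [-0.96,-0.31,0.1],"angular": [0,0,0]},
    {"hand": -0.65,"linear": [-0.96,-0.31,0.1],"angular": [0,0,0]},
    {"hand": -0.65,"linear": [-0.96,-0.31,0.1],"angular": [0,0,0]},
  ],
)

```text
time_s: 17.12
eef_pos: [497.4, -139.4, 133.2]
eef_rot: [-2.22, -2.222, 0.0]
force: [0.7, -0.5, -0.6]
gripper_width: 0.821
gripper_force: 0.0
```

Call:
drive_tool(
  deltas=[
    {"hand": -0.65,"linear": [-0.94,-0.31,0.4],"angular": [0,0,0]},
    {"hand": -0.65,"linear": [-0.94,-0.31,0.4],"angular": [0,0,0]},
    {"hand": -0.65,"linear": [0,0,0.8],"angular": [0,0,0]},
    {"hand": -0.65,"linear": [0,0,0.6],"angular": [0,0,0]},
    {"hand": -0.65,"linear": [0,0,0],"angular": [0,0,0]},
  ],
)

```text
time_s: 17.53
eef_pos: [481.2, -185.3, 76.1]
eef_rot: [-2.219, -2.219, 0.003]
force: [-0.6, 0.1, 0.3]
gripper_width: 0.829
gripper_force: 0.0
```

```bash
python3 - <<'E'
from h import *
plan([483.9,-188.3,23.5],90)
E
```

```text
tcp [ 481.2 -185.3   76.1] head 90.0 tool-delta(units of 25mm) [-0.12  0.12  2.11] turn units about z -0.0
```

Call:
drive_tool(
  deltas=[
    {"hand": -0.65,"linear": [-0.1,0.1,0.8],"angular": [0,0,0]},
    {"hand": -0.65,"linear": [0,0,0.8],"angular": [0,0,0]},
    {"hand": -0.65,"linear": [0,0,0.3],"angular": [0,0,0]},
    {"hand": -0.65,"linear": [0,0,0.2],"angular": [0,0,0]},
    {"hand": -0.65,"linear": [0,0,0],"angular": [0,0,0]},
  ],
)

```text
time_s: 17.95
eef_pos: [484.9, -188.2, 25.9]
eef_rot: [-2.22, -2.222, 0.001]
force: [-0.8, 1.7, -0.5]
gripper_width: 0.825
gripper_force: 0.0
```

Call:
drive_tool(
  deltas=[
    {"hand": 1,"linear": [0,0,0],"angular": [0,0,0]},
    {"hand": 1,"linear": [0,0,0],"angular": [0,0,0]},
    {"hand": 1,"linear": [0,0,0],"angular": [0,0,0]},
    {"hand": 1,"linear": [0,0,0],"angular": [0,0,0]},
    {"hand": 1,"linear": [0,0,0],"angular": [0,0,0]},
  ],
)

```text
time_s: 18.37
eef_pos: [485.5, -188.5, 27.4]
eef_rot: [2.22, 2.221, 0.002]
force: [-3.4, 2.1, 9.5]
gripper_width: 0.628
gripper_force: 39.9
```

```bash
python3 - <<'E'
from h import *
plan([576,145.2,140],90);print(sensors.sense()['gripper_width'])
E
```

```text
tcp [ 485.5 -188.5   27.4] head 90.02 tool-delta(units of 25mm) [13.35  3.63 -4.5 ] turn units about z 0.0
0.6284442945518237
```

Call:
drive_tool(
  deltas=[
    {"hand": 1,"linear": [0,0,-0.6],"angular": [0,0,0]},
    {"hand": 1,"linear": [0,0,-0.9],"angular": [0,0,0]},
    {"hand": 1,"linear": [0,0,-1],"angular": [0,0,0]},
    {"hand": 1,"linear": [0,0,-1],"angular": [0,0,0]},
    {"hand": 1,"linear": [0.5,0.13,-1],"angular": [0,0,0]},
  ],
)

```text
time_s: 18.78
eef_pos: [487.6, -177.9, 140.8]
eef_rot: [2.224, 2.217, -0.0]
force: [-0.4, -0.3, -0.7]
gripper_width: 0.627
gripper_force: 42.2
```

Call:
drive_tool(
  deltas=[
    {"hand": 1,"linear": [0.95,0.26,0],"angular": [0,0,0]},
    {"hand": 1,"linear": [0.95,0.26,0],"angular": [0,0,0]},
    {"hand": 1,"linear": [0.95,0.26,0],"angular": [0,0,0]},
    {"hand": 1,"linear": [0.95,0.26,0],"angular": [0,0,0]},
    {"hand": 1,"linear": [0.95,0.26,0],"angular": [0,0,0]},
  ],
)

```text
time_s: 19.2
eef_pos: [521.1, -55.9, 139.6]
eef_rot: [2.221, 2.221, 0.002]
force: [0.2, 0.2, -0.6]
gripper_width: 0.627
gripper_force: 42.2
```

Call:
drive_tool(
  deltas=[
    {"hand": 1,"linear": [0.95,0.26,0],"angular": [0,0,0]},
    {"hand": 1,"linear": [0.95,0.26,0],"angular": [0,0,0]},
    {"hand": 1,"linear": [0.95,0.26,0],"angular": [0,0,0]},
    {"hand": 1,"linear": [0.95,0.26,0],"angular": [0,0,0]},
    {"hand": 1,"linear": [0.95,0.26,0],"angular": [0,0,0]},
  ],
)

```text
time_s: 19.62
eef_pos: [553.5, 62.9, 139.6]
eef_rot: [2.221, 2.221, 0.002]
force: [-0.2, -0.4, 0.4]
gripper_width: 0.631
gripper_force: 42.2
```

Call:
drive_tool(
  deltas=[
    {"hand": 1,"linear": [0.95,0.26,0.4],"angular": [0,0,0]},
    {"hand": 1,"linear": [0.95,0.26,0.8],"angular": [0,0,0]},
    {"hand": 1,"linear": [0.95,0.26,0.8],"angular": [0,0,0]},
    {"hand": 1,"linear": [0,0,0],"angular": [0,0,0]},
    {"hand": 1,"linear": [0,0,0],"angular": [0,0,0]},
  ],
)

```text
time_s: 20.03
eef_pos: [572.4, 134.1, 88.3]
eef_rot: [-2.219, -2.224, 0.001]
force: [-0.3, -1.5, -0.3]
gripper_width: 0.624
gripper_force: 42.3
```

```bash
python3 - <<'E'
from h import *
plan([576,145.2,46],90);print(sensors.sense()['gripper_width'])
E
```

```text
tcp [572.4 134.1  88.3] head 90.14 tool-delta(units of 25mm) [0.44 0.15 1.69] turn units about z 0.02
0.6238939781541715
```

Call:
drive_tool(
  deltas=[
    {"hand": 1,"linear": [0.44,0.15,0.4],"angular": [0,0,0]},
    {"hand": 1,"linear": [0,0,0.6],"angular": [0,0,0]},
    {"hand": 1,"linear": [0,0,0],"angular": [0,0,0]},
    {"hand": 1,"linear": [0,0,0],"angular": [0,0,0]},
  ],
)

```text
time_s: 20.37
eef_pos: [576.4, 143.2, 63.8]
eef_rot: [2.222, 2.221, -0.001]
force: [-0.4, -0.7, -0.4]
gripper_width: 0.625
gripper_force: 42.3
```

```bash
python3 - <<'E'
from h import *
plan([576,145.2,46],90)
E
```

```text
tcp [576.4 143.2  63.8] head 89.96 tool-delta(units of 25mm) [ 0.08 -0.02  0.71] turn units about z -0.01
```

Call:
drive_tool(
  deltas=[
    {"hand": 1,"linear": [0.06,-0.02,0.4],"angular": [0,0,0]},
    {"hand": 1,"linear": [0,0,0.3],"angular": [0,0,0]},
    {"hand": 1,"linear": [0,0,0],"angular": [0,0,0]},
    {"hand": 1,"linear": [0,0,0],"angular": [0,0,0]},
  ],
)

```text
time_s: 20.7
eef_pos: [575.7, 145.0, 45.7]
eef_rot: [-2.221, -2.221, 0.001]
force: [-0.7, 0.6, -0.1]
gripper_width: 0.628
gripper_force: 50.6
```

```bash
python3 - <<'E'
from h import *
plan([576,145.2,46],90);cam('side');plan([576,145.2,46],90);print(sensors.sense()['force'])
E
```

```text
tcp [575.7 145.   45.7] head 89.99 tool-delta(units of 25mm) [ 0.01  0.01 -0.01] turn units about z -0.0
tcp [575.9 145.1  46. ] head 90.0 tool-delta(units of 25mm) [0.01 0.   0.  ] turn units about z -0.0
[ 0.08471613  0.25194502 -0.41195475]
```

Call:
drive_tool(
  deltas=[
    {"hand": -0.6,"linear": [0,0,0],"angular": [0,0,0]},
    {"hand": -0.6,"linear": [0,0,0],"angular": [0,0,0]},
    {"hand": -0.6,"linear": [0,0,0],"angular": [0,0,0]},
    {"hand": -0.6,"linear": [0,0,-0.4],"angular": [0,0,0]},
    {"hand": -0.6,"linear": [0,0,-0.8],"angular": [0,0,0]},
  ],
)

```text
time_s: 21.17
eef_pos: [574.9, 145.0, 75.3]
eef_rot: [-2.22, -2.221, 0.005]
force: [-0.0, -0.2, 0.6]
gripper_width: 0.798
gripper_force: 0.0
```

Call:
drive_tool(
  deltas=[
    {"hand": -0.65,"linear": [0,0,-0.9],"angular": [0,0,0]},
    {"hand": -0.65,"linear": [0,0,-0.9],"angular": [0,0,0]},
    {"hand": -0.65,"linear": [-0.9,0,-0.9],"angular": [0,0,0]},
    {"hand": -0.65,"linear": [-0.9,0,-0.9],"angular": [0,0,0]},
    {"hand": -0.65,"linear": [0,0,0],"angular": [0,0,0]},
  ],
)

```text
time_s: 21.58
eef_pos: [577.8, 95.7, 171.1]
eef_rot: [2.224, 2.213, 0.007]
force: [1.4, -1.0, 1.4]
gripper_width: 0.826
gripper_force: 0.0
```

```bash
python3 plate.py; python3 - <<'E'
from h import *
plan([484.8,-268.5,90],90)
E
```

```text
plate ((575.5834350585938, 145.3538055419922), 59.979591369628906)
layer 2 4191 [575.08899067 147.97505941  35.77159758] ((575.2633056640625, 147.27490234375), 27.90509605407715)
tcp [577.1  98.  169.1] head 89.81 tool-delta(units of 25mm) [-14.68  -3.66   3.14] turn units about z -0.03
```

Call:
drive_tool(
  deltas=[
    {"hand": -0.65,"linear": [-0.98,-0.24,0.1],"angular": [0,0,0]},
    {"hand": -0.65,"linear": [-0.98,-0.24,0.1],"angular": [0,0,0]},
    {"hand": -0.65,"linear": [-0.98,-0.24,0.1],"angular": [0,0,0]},
    {"hand": -0.65,"linear": [-0.98,-0.24,0.1],"angular": [0,0,0]},
    {"hand": -0.65,"linear": [-0.98,-0.24,0.1],"angular": [0,0,0]},
  ],
)

```text
time_s: 22.05
eef_pos: [545.4, -22.6, 153.3]
eef_rot: [-2.22, -2.222, 0.0]
force: [0.3, 0.3, 0.3]
gripper_width: 0.829
gripper_force: 0.0
```

Call:
drive_tool(
  deltas=[
    {"hand": -0.65,"linear": [-0.98,-0.24,0.1],"angular": [0,0,0]},
    {"hand": -0.65,"linear": [-0.98,-0.24,0.1],"angular": [0,0,0]},
    {"hand": -0.65,"linear": [-0.98,-0.24,0.1],"angular": [0,0,0]},
    {"hand": -0.65,"linear": [-0.98,-0.24,0.1],"angular": [0,0,0]},
    {"hand": -0.65,"linear": [-0.98,-0.24,0.1],"angular": [0,0,0]},
  ],
)

```text
time_s: 22.47
eef_pos: [515.6, -145.1, 140.8]
eef_rot: [-2.22, -2.222, 0.0]
force: [-0.3, -0.9, -0.2]
gripper_width: 0.826
gripper_force: 0.0
```

Call:
drive_tool(
  deltas=[
    {"hand": -0.65,"linear": [-0.98,-0.24,0.2],"angular": [0,0,0]},
    {"hand": -0.65,"linear": [-0.98,-0.24,0.2],"angular": [0,0,0]},
    {"hand": -0.65,"linear": [-0.98,-0.24,0.4],"angular": [0,0,0]},
    {"hand": -0.65,"linear": [-0.98,-0.24,0.5],"angular": [0,0,0]},
    {"hand": -0.65,"linear": [-0.98,-0.24,0.5],"angular": [0,0,0]},
  ],
)

```text
time_s: 22.88
eef_pos: [486.0, -267.7, 95.5]
eef_rot: [-2.22, -2.223, -0.001]
force: [0.4, -0.7, -0.2]
gripper_width: 0.83
gripper_force: 0.0
```

Call:
drive_tool(
  deltas=[
    {"hand": -0.65,"linear": [0,0,0.7],"angular": [0,0,0]},
    {"hand": -0.65,"linear": [0,0,0.3],"angular": [0,0,0]},
    {"hand": -0.65,"linear": [0,0,0],"angular": [0,0,0]},
    {"hand": -0.65,"linear": [0,0,0],"angular": [0,0,0]},
  ],
)

```text
time_s: 23.22
eef_pos: [486.3, -266.2, 71.1]
eef_rot: [-2.219, -2.222, 0.0]
force: [0.5, 0.4, 0.1]
gripper_width: 0.824
gripper_force: 0.0
```

```bash
python3 - <<'E'
from h import *
plan([484.8,-268.5,24],90)
E
```

```text
tcp [ 486.3 -266.2   71.1] head 90.08 tool-delta(units of 25mm) [-0.09 -0.06  1.88] turn units about z 0.01
```

Call:
drive_tool(
  deltas=[
    {"hand": -0.65,"linear": [-0.07,-0.05,0.8],"angular": [0,0,0]},
    {"hand": -0.65,"linear": [0,0,0.6],"angular": [0,0,0]},
    {"hand": -0.65,"linear": [0,0,0.3],"angular": [0,0,0]},
    {"hand": -0.65,"linear": [0,0,0.2],"angular": [0,0,0]},
    {"hand": -0.65,"linear": [0,0,0],"angular": [0,0,0]},
  ],
)

```text
time_s: 23.63
eef_pos: [485.0, -268.5, 23.5]
eef_rot: [-2.22, -2.222, 0.0]
force: [-1.5, 0.3, 1.0]
gripper_width: 0.827
gripper_force: 0.0
```

Call:
drive_tool(
  deltas=[
    {"hand": 1,"linear": [0,0,0],"angular": [0,0,0]},
    {"hand": 1,"linear": [0,0,0],"angular": [0,0,0]},
    {"hand": 1,"linear": [0,0,0],"angular": [0,0,0]},
    {"hand": 1,"linear": [0,0,0],"angular": [0,0,0]},
    {"hand": 1,"linear": [0,0,0],"angular": [0,0,0]},
  ],
)

```text
time_s: 24.05
eef_pos: [485.3, -269.0, 24.7]
eef_rot: [2.22, 2.221, 0.001]
force: [-1.8, 2.2, 8.3]
gripper_width: 0.636
gripper_force: 40.3
```

```bash
python3 - <<'E'
from h import *
plan([576,145.2,140],90);print(sensors.sense()['gripper_width'])
E
```

```text
tcp [ 485.3 -269.    24.7] head 90.03 tool-delta(units of 25mm) [16.57  3.64 -4.61] turn units about z 0.0
0.6358335532618712
```

Call:
drive_tool(
  deltas=[
    {"hand": 1,"linear": [0,0,-0.6],"angular": [0,0,0]},
    {"hand": 1,"linear": [0,0,-0.9],"angular": [0,0,0]},
    {"hand": 1,"linear": [0,0,-1],"angular": [0,0,0]},
    {"hand": 1,"linear": [0.3,0.07,-1],"angular": [0,0,0]},
    {"hand": 1,"linear": [0.97,0.21,-1],"angular": [0,0,0]},
  ],
)

```text
time_s: 24.47
eef_pos: [490.9, -240.0, 138.3]
eef_rot: [2.225, 2.215, -0.001]
force: [0.1, -0.9, -0.2]
gripper_width: 0.631
gripper_force: 42.5
```

Call:
drive_tool(
  deltas=[
    {"hand": 1,"linear": [0.97,0.21,0],"angular": [0,0,0]},
    {"hand": 1,"linear": [0.97,0.21,0],"angular": [0,0,0]},
    {"hand": 1,"linear": [0.97,0.21,0],"angular": [0,0,0]},
    {"hand": 1,"linear": [0.97,0.21,0],"angular": [0,0,0]},
    {"hand": 1,"linear": [0.97,0.21,0],"angular": [0,0,0]},
  ],
)

```text
time_s: 24.88
eef_pos: [518.3, -114.7, 137.0]
eef_rot: [2.221, 2.221, 0.002]
force: [0.4, 0.5, 0.2]
gripper_width: 0.631
gripper_force: 42.5
```

Call:
drive_tool(
  deltas=[
    {"hand": 1,"linear": [0.97,0.21,0],"angular": [0,0,0]},
    {"hand": 1,"linear": [0.97,0.21,0],"angular": [0,0,0]},
    {"hand": 1,"linear": [0.97,0.21,0],"angular": [0,0,0]},
    {"hand": 1,"linear": [0.97,0.21,0],"angular": [0,0,0]},
    {"hand": 1,"linear": [0.97,0.21,0],"angular": [0,0,0]},
  ],
)

```text
time_s: 25.3
eef_pos: [544.5, 6.6, 136.9]
eef_rot: [2.221, 2.221, 0.002]
force: [1.2, -1.2, -0.1]
gripper_width: 0.631
gripper_force: 42.5
```

Call:
drive_tool(
  deltas=[
    {"hand": 1,"linear": [0.97,0.21,0],"angular": [0,0,0]},
    {"hand": 1,"linear": [0.97,0.21,0],"angular": [0,0,0]},
    {"hand": 1,"linear": [0.97,0.21,0.2],"angular": [0,0,0]},
    {"hand": 1,"linear": [0.97,0.21,0.5],"angular": [0,0,0]},
    {"hand": 1,"linear": [0.8,0.21,0.5],"angular": [0,0,0]},
  ],
)

```text
time_s: 25.72
eef_pos: [571.0, 124.6, 106.8]
eef_rot: [2.22, 2.223, 0.003]
force: [1.0, -0.1, -0.3]
gripper_width: 0.63
gripper_force: 42.5
```

Call:
drive_tool(
  deltas=[
    {"hand": 1,"linear": [0,0,0.4],"angular": [0,0,0]},
    {"hand": 1,"linear": [0,0,0],"angular": [0,0,0]},
    {"hand": 1,"linear": [0,0,0],"angular": [0,0,0]},
  ],
)

```text
time_s: 25.97
eef_pos: [570.3, 121.5, 96.4]
eef_rot: [2.222, 2.221, -0.001]
force: [0.4, 0.0, -0.7]
gripper_width: 0.63
gripper_force: 42.5
```

```bash
python3 - <<'E'
from h import *
plan([576,144.8,57.3],90);print(sensors.sense()['gripper_width'])
E
```

```text
tcp [570.3 121.5  96.4] head 89.98 tool-delta(units of 25mm) [0.93 0.23 1.56] turn units about z -0.0
0.630174321544614
```

Call:
drive_tool(
  deltas=[
    {"hand": 1,"linear": [0.5,0.13,0.3],"angular": [0,0,0]},
    {"hand": 1,"linear": [0.43,0.1,0.4],"angular": [0,0,0]},
    {"hand": 1,"linear": [0,0,0.2],"angular": [0,0,0]},
    {"hand": 1,"linear": [0,0,0],"angular": [0,0,0]},
    {"hand": 1,"linear": [0,0,0],"angular": [0,0,0]},
  ],
)

```text
time_s: 26.38
eef_pos: [576.0, 145.0, 73.3]
eef_rot: [2.222, 2.221, -0.001]
force: [0.3, -0.7, 0.0]
gripper_width: 0.631
gripper_force: 42.5
```

```bash
python3 - <<'E'
from h import *
plan([576,144.8,57.3],90);print(sensors.sense()['gripper_width'])
E
```

```text
tcp [576.  145.   73.3] head 89.99 tool-delta(units of 25mm) [-0.01  0.    0.64] turn units about z -0.0
0.6310359552667519
```

Call:
drive_tool(
  deltas=[
    {"hand": 1,"linear": [0,0,0.4],"angular": [0,0,0]},
    {"hand": 1,"linear": [0,0,0.22],"angular": [0,0,0]},
    {"hand": 1,"linear": [0,0,0],"angular": [0,0,0]},
    {"hand": 1,"linear": [0,0,0],"angular": [0,0,0]},
  ],
)

```text
time_s: 26.72
eef_pos: [576.0, 145.1, 57.5]
eef_rot: [-2.222, -2.221, 0.001]
force: [0.3, -0.1, -0.1]
gripper_width: 0.633
gripper_force: 42.6
```

Call:
drive_tool(
  deltas=[
    {"hand": -0.6,"linear": [0,0,0],"angular": [0,0,0]},
    {"hand": -0.6,"linear": [0,0,0],"angular": [0,0,0]},
    {"hand": -0.6,"linear": [0,0,0],"angular": [0,0,0]},
    {"hand": -0.6,"linear": [0,0,-0.4],"angular": [0,0,0]},
    {"hand": -0.6,"linear": [0,0,-0.8],"angular": [0,0,0]},
  ],
)

```text
time_s: 27.13
eef_pos: [575.1, 145.2, 87.2]
eef_rot: [-2.221, -2.221, 0.005]
force: [0.8, -0.4, 0.1]
gripper_width: 0.802
gripper_force: 0.0
```

Call:
drive_tool(
  deltas=[
    {"hand": -0.65,"linear": [0,0,-0.9],"angular": [0,0,0]},
    {"hand": -0.65,"linear": [0,0,-0.9],"angular": [0,0,0]},
    {"hand": -0.65,"linear": [-0.9,0,-0.5],"angular": [0,0,0]},
    {"hand": -0.65,"linear": [-0.9,0,-0.5],"angular": [0,0,0]},
    {"hand": -0.65,"linear": [0,0,0],"angular": [0,0,0]},
  ],
)

```text
time_s: 27.55
eef_pos: [577.3, 96.0, 161.5]
eef_rot: [2.224, 2.214, 0.004]
force: [0.6, -0.2, -0.2]
gripper_width: 0.825
gripper_force: 0.0
```

```bash
python3 plate.py; python3 - <<'E'
from h import *
plan([397,-269.5,90],90)
E
```

```text
plate ((575.4987182617188, 145.5242462158203), 59.92686080932617)
layer 3 5028 [575.02719828 147.39109455  49.76450259] ((574.9424438476562, 146.61024475097656), 27.94576072692871)
tcp [576.9  98.3 160.2] head 89.82 tool-delta(units of 25mm) [-14.74  -7.16   2.78] turn units about z -0.03
```

Call:
drive_tool(
  deltas=[
    {"hand": -0.6,"linear": [-0.98,-0.48,0.1],"angular": [0,0,0]},
    {"hand": -0.6,"linear": [-0.98,-0.48,0.1],"angular": [0,0,0]},
    {"hand": -0.6,"linear": [-0.98,-0.48,0.1],"angular": [0,0,0]},
    {"hand": -0.6,"linear": [-0.98,-0.48,0.1],"angular": [0,0,0]},
    {"hand": -0.6,"linear": [-0.98,-0.48,0.1],"angular": [0,0,0]},
  ],
)

```text
time_s: 28.02
eef_pos: [515.5, -22.3, 145.6]
eef_rot: [-2.22, -2.222, -0.0]
force: [0.9, -0.8, 0.2]
gripper_width: 0.801
gripper_force: 0.0
```

Call:
drive_tool(
  deltas=[
    {"hand": -0.6,"linear": [-0.98,-0.48,0.1],"angular": [0,0,0]},
    {"hand": -0.6,"linear": [-0.98,-0.48,0.1],"angular": [0,0,0]},
    {"hand": -0.6,"linear": [-0.98,-0.48,0.1],"angular": [0,0,0]},
    {"hand": -0.6,"linear": [-0.98,-0.48,0.1],"angular": [0,0,0]},
    {"hand": -0.6,"linear": [-0.98,-0.48,0.1],"angular": [0,0,0]},
  ],
)

```text
time_s: 28.43
eef_pos: [455.7, -144.9, 133.1]
eef_rot: [-2.22, -2.222, -0.0]
force: [0.5, 0.3, 0.3]
gripper_width: 0.799
gripper_force: 0.0
```

Call:
drive_tool(
  deltas=[
    {"hand": -0.6,"linear": [-0.98,-0.48,0.2],"angular": [0,0,0]},
    {"hand": -0.6,"linear": [-0.98,-0.48,0.2],"angular": [0,0,0]},
    {"hand": -0.6,"linear": [-0.98,-0.48,0.4],"angular": [0,0,0]},
    {"hand": -0.6,"linear": [-0.98,-0.48,0.4],"angular": [0,0,0]},
    {"hand": -0.6,"linear": [-0.98,-0.44,0.4],"angular": [0,0,0]},
  ],
)

```text
time_s: 28.85
eef_pos: [396.9, -267.6, 92.8]
eef_rot: [2.22, 2.222, 0.001]
force: [0.7, -0.3, 0.0]
gripper_width: 0.799
gripper_force: 0.0
```

Call:
drive_tool(
  deltas=[
    {"hand": -0.6,"linear": [0,0,0.5],"angular": [0,0,0]},
    {"hand": -0.6,"linear": [0,0,0],"angular": [0,0,0]},
    {"hand": -0.6,"linear": [0,0,0],"angular": [0,0,0]},
  ],
)

```text
time_s: 29.1
eef_pos: [397.4, -266.4, 80.5]
eef_rot: [-2.22, -2.221, 0.0]
force: [0.9, 0.1, -0.6]
gripper_width: 0.802
gripper_force: 0.0
```

```bash
python3 - <<'E'
from h import *
plan([397.2,-269.5,24.5],90)
E
```

```text
tcp [ 397.4 -266.4   80.5] head 90.02 tool-delta(units of 25mm) [-0.12 -0.    2.24] turn units about z 0.0
```

Call:
drive_tool(
  deltas=[
    {"hand": -0.6,"linear": [-0.1,0,0.8],"angular": [0,0,0]},
    {"hand": -0.6,"linear": [0,0,0.8],"angular": [0,0,0]},
    {"hand": -0.6,"linear": [0,0,0.4],"angular": [0,0,0]},
    {"hand": -0.6,"linear": [0,0,0.22],"angular": [0,0,0]},
    {"hand": -0.6,"linear": [0,0,0],"angular": [0,0,0]},
  ],
)

```text
time_s: 29.52
eef_pos: [397.4, -268.9, 24.8]
eef_rot: [-2.22, -2.222, 0.0]
force: [0.2, -1.1, 0.4]
gripper_width: 0.797
gripper_force: 0.0
```

Call:
drive_tool(
  deltas=[
    {"hand": 1,"linear": [0,0,0],"angular": [0,0,0]},
    {"hand": 1,"linear": [0,0,0],"angular": [0,0,0]},
    {"hand": 1,"linear": [0,0,0],"angular": [0,0,0]},
    {"hand": 1,"linear": [0,0,0],"angular": [0,0,0]},
    {"hand": 1,"linear": [0,0,0],"angular": [0,0,0]},
  ],
)

```text
time_s: 29.93
eef_pos: [397.7, -269.5, 26.2]
eef_rot: [2.22, 2.221, 0.001]
force: [-1.7, 1.4, 7.1]
gripper_width: 0.631
gripper_force: 40.4
```

```bash
python3 - <<'E'
from h import *
plan([576,144.8,140],90);print(sensors.sense()['gripper_width'])
E
```

```text
tcp [ 397.7 -269.5   26.2] head 90.03 tool-delta(units of 25mm) [16.57  7.14 -4.54] turn units about z 0.0
0.6306853832750083
```

Call:
drive_tool(
  deltas=[
    {"hand": 1,"linear": [0,0,-0.6],"angular": [0,0,0]},
    {"hand": 1,"linear": [0,0,-0.9],"angular": [0,0,0]},
    {"hand": 1,"linear": [0,0,-1],"angular": [0,0,0]},
    {"hand": 1,"linear": [0.3,0.14,-1],"angular": [0,0,0]},
    {"hand": 1,"linear": [0.98,0.42,-1],"angular": [0,0,0]},
  ],
)

```text
time_s: 30.35
eef_pos: [410.2, -239.8, 139.8]
eef_rot: [2.225, 2.215, -0.001]
force: [0.5, 0.1, -1.1]
gripper_width: 0.63
gripper_force: 42.4
```

Call:
drive_tool(
  deltas=[
    {"hand": 1,"linear": [0.98,0.42,0],"angular": [0,0,0]},
    {"hand": 1,"linear": [0.98,0.42,0],"angular": [0,0,0]},
    {"hand": 1,"linear": [0.98,0.42,0],"angular": [0,0,0]},
    {"hand": 1,"linear": [0.98,0.42,0],"angular": [0,0,0]},
    {"hand": 1,"linear": [0.98,0.42,0],"angular": [0,0,0]},
  ],
)

```text
time_s: 30.77
eef_pos: [464.3, -113.6, 138.6]
eef_rot: [2.221, 2.221, 0.002]
force: [-0.1, -0.4, -0.7]
gripper_width: 0.63
gripper_force: 42.4
```

Call:
drive_tool(
  deltas=[
    {"hand": 1,"linear": [0.98,0.42,0],"angular": [0,0,0]},
    {"hand": 1,"linear": [0.98,0.42,0],"angular": [0,0,0]},
    {"hand": 1,"linear": [0.98,0.42,0],"angular": [0,0,0]},
    {"hand": 1,"linear": [0.98,0.42,0],"angular": [0,0,0]},
    {"hand": 1,"linear": [0.98,0.42,0],"angular": [0,0,0]},
  ],
)

```text
time_s: 31.18
eef_pos: [516.7, 9.0, 138.6]
eef_rot: [2.221, 2.221, 0.002]
force: [0.2, -1.1, -0.0]
gripper_width: 0.632
gripper_force: 42.4
```

Call:
drive_tool(
  deltas=[
    {"hand": 1,"linear": [0.98,0.42,0],"angular": [0,0,0]},
    {"hand": 1,"linear": [0.98,0.42,0],"angular": [0,0,0]},
    {"hand": 1,"linear": [0.98,0.42,0],"angular": [0,0,0]},
    {"hand": 1,"linear": [0.98,0.42,0.3],"angular": [0,0,0]},
    {"hand": 1,"linear": [0.98,0.42,0.4],"angular": [0,0,0]},
  ],
)

```text
time_s: 31.6
eef_pos: [569.6, 131.7, 121.6]
eef_rot: [2.22, 2.221, 0.004]
force: [0.0, -0.2, -0.3]
gripper_width: 0.628
gripper_force: 42.4
```

Call:
drive_tool(
  deltas=[
    {"hand": 1,"linear": [0.4,0.2,0.4],"angular": [0,0,0]},
    {"hand": 1,"linear": [0,0,0],"angular": [0,0,0]},
    {"hand": 1,"linear": [0,0,0],"angular": [0,0,0]},
    {"hand": 1,"linear": [0,0,0],"angular": [0,0,0]},
  ],
)

```text
time_s: 31.93
eef_pos: [573.6, 138.9, 110.7]
eef_rot: [2.222, 2.22, -0.0]
force: [0.0, -0.4, 0.1]
gripper_width: 0.627
gripper_force: 42.4
```

```bash
python3 - <<'E'
from h import *
plan([576,144.8,72.8],90);print(sensors.sense()['gripper_width'])
E
```

```text
tcp [573.6 138.9 110.7] head 89.95 tool-delta(units of 25mm) [0.24 0.09 1.52] turn units about z -0.01
0.6268948065661188
```

Call:
drive_tool(
  deltas=[
    {"hand": 1,"linear": [0.24,0.09,0.4],"angular": [0,0,0]},
    {"hand": 1,"linear": [0,0,0.4],"angular": [0,0,0]},
    {"hand": 1,"linear": [0,0,0.1],"angular": [0,0,0]},
    {"hand": 1,"linear": [0,0,0],"angular": [0,0,0]},
    {"hand": 1,"linear": [0,0,0],"angular": [0,0,0]},
  ],
)

```text
time_s: 32.35
eef_pos: [575.8, 145.6, 87.3]
eef_rot: [-2.222, -2.221, 0.001]
force: [0.0, 0.5, 0.6]
gripper_width: 0.63
gripper_force: 42.4
```

```bash
python3 - <<'E'
from h import *
plan([576,144.8,72.8],90)
E
```

```text
tcp [575.8 145.6  87.3] head 89.99 tool-delta(units of 25mm) [-0.03  0.01  0.58] turn units about z -0.0
```

Call:
drive_tool(
  deltas=[
    {"hand": 1,"linear": [-0.02,0.01,0.3],"angular": [0,0,0]},
    {"hand": 1,"linear": [0,0,0.27],"angular": [0,0,0]},
    {"hand": 1,"linear": [0,0,0],"angular": [0,0,0]},
    {"hand": 1,"linear": [0,0,0],"angular": [0,0,0]},
  ],
)

```text
time_s: 32.68
eef_pos: [576.1, 145.4, 72.7]
eef_rot: [-2.221, -2.221, 0.001]
force: [-0.1, -0.4, 0.0]
gripper_width: 0.625
gripper_force: 42.5
```

Call:
drive_tool(
  deltas=[
    {"hand": -0.6,"linear": [0,0,0],"angular": [0,0,0]},
    {"hand": -0.6,"linear": [0,0,0],"angular": [0,0,0]},
    {"hand": -0.6,"linear": [0,0,0],"angular": [0,0,0]},
    {"hand": -0.6,"linear": [0,0,-0.4],"angular": [0,0,0]},
    {"hand": -0.6,"linear": [0,0,-0.8],"angular": [0,0,0]},
  ],
)

```text
time_s: 33.1
eef_pos: [575.1, 145.2, 102.4]
eef_rot: [-2.221, -2.221, 0.005]
force: [0.6, 0.2, 0.2]
gripper_width: 0.797
gripper_force: 0.0
```

Call:
drive_tool(
  deltas=[
    {"hand": -0.6,"linear": [0,0,-0.9],"angular": [0,0,0]},
    {"hand": -0.6,"linear": [0,0,-0.9],"angular": [0,0,0]},
    {"hand": -0.6,"linear": [-0.9,0,-0.9],"angular": [0,0,0]},
    {"hand": -0.6,"linear": [-0.9,0,-0.9],"angular": [0,0,0]},
    {"hand": -0.6,"linear": [0,0,0],"angular": [0,0,0]},
  ],
)

```text
time_s: 33.52
eef_pos: [577.9, 96.0, 198.3]
eef_rot: [2.224, 2.213, 0.007]
force: [-0.3, -0.8, -0.3]
gripper_width: 0.797
gripper_force: 0.0
```

```bash
python3 plate.py; python3 - <<'E'
from h import *
plan([430,-300,230],90)
E
```

```text
plate ((575.3114013671875, 145.40623474121094), 59.95662307739258)
layer 4 4190 [575.09806174 146.94566079  63.7836829 ] ((575.05712890625, 146.29843139648438), 27.904666900634766)
tcp [577.3  98.2 196.3] head 89.81 tool-delta(units of 25mm) [-15.95  -5.83  -1.39] turn units about z -0.03
```

The four coasters are stacked at (575±0.5, 146–147). Next are the rests.

Call:
drive_tool(
  deltas=[
    {"hand": -1,"linear": [-1,-0.36,-0.1],"angular": [0,0,0]},
    {"hand": -1,"linear": [-1,-0.36,-0.1],"angular": [0,0,0]},
    {"hand": -1,"linear": [-1,-0.36,-0.1],"angular": [0,0,0]},
    {"hand": -1,"linear": [-1,-0.36,-0.1],"angular": [0,0,0]},
    {"hand": -1,"linear": [-1,-0.36,-0.1],"angular": [0,0,0]},
  ],
)

```text
time_s: 33.98
eef_pos: [530.5, -24.9, 205.7]
eef_rot: [-2.22, -2.222, 0.0]
force: [1.1, 0.2, 0.6]
gripper_width: 0.999
gripper_force: 0.0
```

Call:
drive_tool(
  deltas=[
    {"hand": -1,"linear": [-1,-0.36,-0.1],"angular": [0,0,0]},
    {"hand": -1,"linear": [-1,-0.36,-0.1],"angular": [0,0,0]},
    {"hand": -1,"linear": [-1,-0.36,-0.1],"angular": [0,0,0]},
    {"hand": -1,"linear": [-1,-0.36,-0.1],"angular": [0,0,0]},
    {"hand": -1,"linear": [-1,-0.36,-0.1],"angular": [0,0,0]},
  ],
)

```text
time_s: 34.4
eef_pos: [485.7, -149.9, 218.4]
eef_rot: [-2.22, -2.222, -0.0]
force: [0.1, -0.5, -0.5]
gripper_width: 0.995
gripper_force: 0.0
```

Call:
drive_tool(
  deltas=[
    {"hand": -1,"linear": [-1,-0.36,-0.1],"angular": [0,0,0]},
    {"hand": -1,"linear": [-1,-0.36,-0.1],"angular": [0,0,0]},
    {"hand": -1,"linear": [-1,-0.36,-0.1],"angular": [0,0,0]},
    {"hand": -1,"linear": [-1,-0.36,-0.1],"angular": [0,0,0]},
    {"hand": -1,"linear": [-1,-0.36,0],"angular": [0,0,0]},
  ],
)

```text
time_s: 34.82
eef_pos: [441.1, -275.1, 228.6]
eef_rot: [2.22, 2.222, 0.001]
force: [0.3, 0.6, 0.3]
gripper_width: 1.005
gripper_force: 0.0
```

Call:
drive_tool(
  deltas=[
    {"hand": -1,"linear": [-0.9,-0.36,0],"angular": [0,0,0]},
    {"hand": -1,"linear": [0,0,0],"angular": [0,0,0]},
    {"hand": -1,"linear": [0,0,0],"angular": [0,0,0]},
    {"hand": -1,"linear": [0,0,0],"angular": [0,0,0]},
  ],
)

```text
time_s: 35.15
eef_pos: [432.6, -296.2, 228.1]
eef_rot: [-2.22, -2.222, -0.0]
force: [0.5, -0.4, -0.8]
gripper_width: 0.999
gripper_force: 0.0
```

```bash
python3 look.py i.png; python3 - <<'E'
from h import *
plan([445.5,-349.5,100],107.9)
E
```

```text
[ 432.8 -295.9  228.1] 90.09 t 35.2
coaster1 0.8 [469, 111, 42, 56] mid [ 677. -270.] rectc [ 675.2 -271.5] z 14.3 wh [39.3 55.1] long axis 101.5 YEL
coaster1 0.67 [67, 210, 52, 52] mid [ 253.1 -380.6] rectc [ 253.2 -380.3] z 14.3 wh [54.4 53.2] long axis 42.8 YEL
coaster1 0.58 [68, 94, 56, 52] mid [ 271.8 -253.1] rectc [ 272.3 -252.7] z 14.2 wh [53.9 54.6] long axis 134.8 YEL
rest1 0.87 [243, 182, 44, 65] mid [ 444.4 -347.9] rectc [ 444.6 -348.3] z 32.1 wh [30.3 61.4] long axis 108.1 
rest1 0.78 [187, 185, 63, 56] mid [ 396.4 -348.1] rectc [ 395.9 -348.7] z 32.0 wh [30.9 61.4] long axis 148.6 
tcp [ 432.8 -295.9  228.2] head 90.11 tool-delta(units of 25mm) [-2.15  0.5   5.13] turn units about z -2.59
```

View pics/i.png

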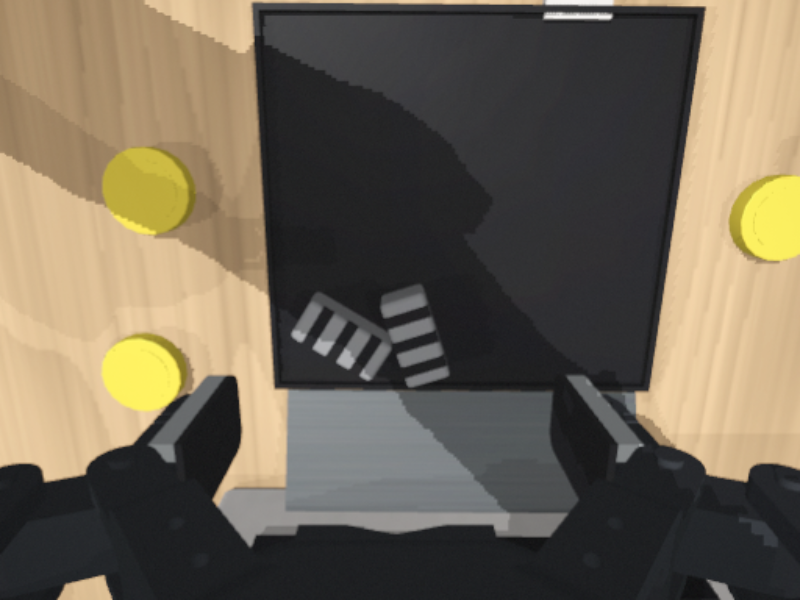

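Two rests: (396,-348)@149° and (444.5,-348)@108°, nearly touching. I take the left one first, gripped 12 mm off-centre on its far side to stay clear of the other.

Call:
drive_tool(
  deltas=[
    {"hand": -0.4,"linear": [0,0,0.6],"angular": [0,0,-0.85]},
    {"hand": -0.4,"linear": [0,0,0.6],"angular": [0,0,-0.85]},
    {"hand": -0.4,"linear": [0,0,0.6],"angular": [0,0,-0.85]},
    {"hand": -0.4,"linear": [0,0,0.6],"angular": [0,0,-0.85]},
    {"hand": -0.4,"linear": [0,0,0.6],"angular": [0,0,-0.85]},
  ],
)

```text
time_s: 35.72
eef_pos: [432.7, -296.1, 152.6]
eef_rot: [1.58, 2.715, 0.0]
force: [0.4, -0.0, -0.6]
gripper_width: 0.705
gripper_force: 0.0
```

Call:
drive_tool(
  deltas=[
    {"hand": -0.4,"linear": [0,0,0.4],"angular": [0,0,-0.85]},
    {"hand": -0.4,"linear": [0,0,0.4],"angular": [0,0,-0.85]},
    {"hand": -0.4,"linear": [0,0,0.2],"angular": [0,0,-0.85]},
    {"hand": -0.4,"linear": [0,0,0],"angular": [0,0,-0.85]},
    {"hand": -0.4,"linear": [0,0,0],"angular": [0,0,-0.85]},
  ],
)

```text
time_s: 36.13
eef_pos: [432.5, -296.2, 127.9]
eef_rot: [-0.844, -3.025, -0.0]
force: [-0.3, -0.5, -0.5]
gripper_width: 0.697
gripper_force: 0.0
```

Call:
drive_tool(
  deltas=[
    {"hand": -0.4,"linear": [0,0,0],"angular": [0,0,0]},
    {"hand": -0.4,"linear": [0,0,0],"angular": [0,0,0]},
  ],
)

```text
time_s: 36.3
eef_pos: [432.6, -296.6, 128.4]
eef_rot: [0.858, 3.022, 0.0]
force: [0.5, -0.7, 0.4]
gripper_width: 0.696
gripper_force: 0.0
```

```bash
python3 - <<'E'
from h import *
plan([387.3,-343.1,30],148.6);print(sensors.sense()['joint_pos'].round(2))
E
```

```text
tcp [ 432.6 -296.6  128.4] head 148.31 tool-delta(units of 25mm) [ 0.56 -2.54  3.93] turn units about z -0.04
[ 0.16  0.43  0.47  1.98 -0.27  0.79  1.8 ]
```

Call:
drive_tool(
  deltas=[
    {"hand": -0.4,"linear": [0.19,-0.85,0.4],"angular": [0,0,-0.04]},
    {"hand": -0.4,"linear": [0.19,-0.85,0.5],"angular": [0,0,0]},
    {"hand": -0.4,"linear": [0.18,-0.84,0.5],"angular": [0,0,0]},
    {"hand": -0.4,"linear": [0,0,0.5],"angular": [0,0,0]},
    {"hand": -0.4,"linear": [0,0,0],"angular": [0,0,0]},
  ],
)

```text
time_s: 36.72
eef_pos: [386.1, -343.7, 79.1]
eef_rot: [-0.853, -3.021, -0.001]
force: [-0.4, 0.8, -0.3]
gripper_width: 0.699
gripper_force: 0.0
```

Call:
drive_tool(
  deltas=[
    {"hand": -0.4,"linear": [0,0,0],"angular": [0,0,0]},
  ],
)

```text
time_s: 36.8
eef_pos: [387.5, -343.3, 80.6]
eef_rot: [-0.849, -3.024, -0.001]
force: [0.9, 0.4, 0.7]
gripper_width: 0.704
gripper_force: 0.0
```

```bash
python3 - <<'E'
from h import *
plan([387.3,-343.1,29],148.6)
E
```

```text
tcp [ 387.5 -343.3   80.6] head 148.63 tool-delta(units of 25mm) [0.01 0.   2.06] turn units about z 0.0
```

Call:
drive_tool(
  deltas=[
    {"hand": -0.4,"linear": [0,0,0.8],"angular": [0,0,0]},
    {"hand": -0.4,"linear": [0,0,0.7],"angular": [0,0,0]},
    {"hand": -0.4,"linear": [0,0,0.35],"angular": [0,0,0]},
    {"hand": -0.4,"linear": [0,0,0.2],"angular": [0,0,0]},
    {"hand": -0.4,"linear": [0,0,0],"angular": [0,0,0]},
  ],
)

```text
time_s: 37.22
eef_pos: [387.6, -343.5, 29.4]
eef_rot: [-0.846, -3.025, -0.0]
force: [0.5, 0.7, 0.4]
gripper_width: 0.702
gripper_force: 0.0
```

Call:
drive_tool(
  deltas=[
    {"hand": 1,"linear": [0,0,0],"angular": [0,0,0]},
    {"hand": 1,"linear": [0,0,0],"angular": [0,0,0]},
    {"hand": 1,"linear": [0,0,0],"angular": [0,0,0]},
    {"hand": 1,"linear": [0,0,0],"angular": [0,0,0]},
    {"hand": 1,"linear": [0,0,0],"angular": [0,0,0]},
  ],
)

```text
time_s: 37.63
eef_pos: [387.8, -344.2, 30.5]
eef_rot: [0.846, 3.024, -0.0]
force: [-1.2, 1.3, 7.8]
gripper_width: 0.337
gripper_force: 39.7
```

Call:
drive_tool(
  deltas=[
    {"hand": 1,"linear": [0,0,0],"angular": [0,0,0]},
    {"hand": 1,"linear": [0,0,-0.3],"angular": [0,0,0]},
    {"hand": 1,"linear": [0,0,-0.7],"angular": [0,0,0]},
    {"hand": 1,"linear": [0,0,-1],"angular": [0,0,0]},
    {"hand": 1,"linear": [0,0,-1],"angular": [0,0,0]},
  ],
)

```text
time_s: 38.05
eef_pos: [386.9, -343.9, 105.9]
eef_rot: [-0.847, -3.025, 0.0]
force: [-0.3, -0.1, 0.0]
gripper_width: 0.342
gripper_force: 39.9
```

```bash
python3 - <<'E'
from h import *
plan([460,349,170],90);print(sensors.sense()['gripper_width'],sensors.sense()['gripper_force'])
c=cam('wrist');cv2.imwrite('pics/j.png',c['img'][:,:,::-1])
E
```

```text
tcp [ 386.9 -343.9  105.9] head 148.7 tool-delta(units of 25mm) [11.9  25.2  -2.56] turn units about z 8.54
0.3417305956036649 39.863614439964294
```

View pics/j.png

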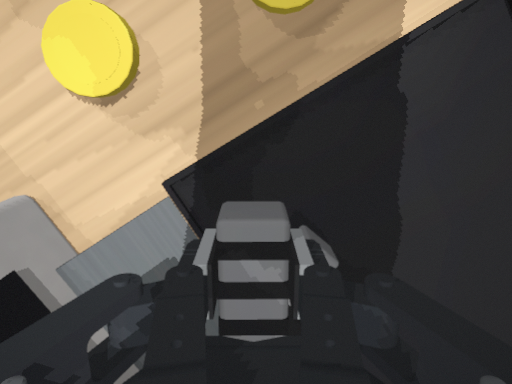

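Call:
drive_tool(
  deltas=[
    {"hand": 1,"linear": [0,0,-0.5],"angular": [0,0,0.9]},
    {"hand": 1,"linear": [0,0,-0.5],"angular": [0,0,0.95]},
    {"hand": 1,"linear": [0,0,-0.5],"angular": [0,0,0.95]},
    {"hand": 1,"linear": [0,0,-0.5],"angular": [0,0,0.95]},
    {"hand": 1,"linear": [0,0,-0.5],"angular": [0,0,0.95]},
  ],
)

```text
time_s: 38.52
eef_pos: [387.2, -343.9, 168.3]
eef_rot: [1.663, 2.665, 0.001]
force: [-0.0, -0.2, -0.0]
gripper_width: 0.342
gripper_force: 39.9
```

Call:
drive_tool(
  deltas=[
    {"hand": 1,"linear": [0,0,0],"angular": [0,0,0.95]},
    {"hand": 1,"linear": [0,0,0],"angular": [0,0,0.95]},
    {"hand": 1,"linear": [0,0,0],"angular": [0,0,0.95]},
    {"hand": 1,"linear": [0,0,0],"angular": [0,0,0.95]},
    {"hand": 1,"linear": [0,0,0],"angular": [0,0,0]},
  ],
)

```text
time_s: 38.93
eef_pos: [387.4, -343.8, 167.6]
eef_rot: [2.222, 2.22, 0.0]
force: [-0.3, -0.7, -1.0]
gripper_width: 0.337
gripper_force: 39.9
```

Call:
drive_tool(
  deltas=[
    {"hand": 1,"linear": [1,0.14,0],"angular": [0,0,0]},
    {"hand": 1,"linear": [1,0.14,0],"angular": [0,0,0]},
    {"hand": 1,"linear": [1,0.14,0],"angular": [0,0,0]},
    {"hand": 1,"linear": [1,0.14,0],"angular": [0,0,0]},
    {"hand": 1,"linear": [1,0.14,0],"angular": [0,0,0]},
  ],
)

```text
time_s: 39.35
eef_pos: [404.1, -217.7, 167.4]
eef_rot: [2.211, 2.231, 0.001]
force: [1.3, 0.1, -1.0]
gripper_width: 0.342
gripper_force: 39.8
```

Call:
drive_tool(
  deltas=[
    {"hand": 1,"linear": [1,0.14,0],"angular": [0,0,0]},
    {"hand": 1,"linear": [1,0.14,0],"angular": [0,0,0]},
    {"hand": 1,"linear": [1,0.14,0],"angular": [0,0,0]},
    {"hand": 1,"linear": [1,0.14,0],"angular": [0,0,0]},
    {"hand": 1,"linear": [1,0.14,0],"angular": [0,0,0]},
  ],
)

```text
time_s: 39.77
eef_pos: [421.1, -92.5, 167.5]
eef_rot: [2.211, 2.232, 0.001]
force: [1.4, -0.5, -0.9]
gripper_width: 0.342
gripper_force: 39.8
```

Call:
drive_tool(
  deltas=[
    {"hand": 1,"linear": [1,0.14,0],"angular": [0,0,0]},
    {"hand": 1,"linear": [1,0.14,0],"angular": [0,0,0]},
    {"hand": 1,"linear": [1,0.14,0],"angular": [0,0,0]},
    {"hand": 1,"linear": [1,0.14,0],"angular": [0,0,0]},
    {"hand": 1,"linear": [1,0.14,0],"angular": [0,0,0]},
  ],
)

```text
time_s: 40.18
eef_pos: [437.9, 32.6, 167.5]
eef_rot: [2.211, 2.232, 0.001]
force: [1.5, -0.0, -1.4]
gripper_width: 0.341
gripper_force: 39.8
```

Call:
drive_tool(
  deltas=[
    {"hand": 1,"linear": [1,0.1,0],"angular": [0,0,0]},
    {"hand": 1,"linear": [1,0.1,0],"angular": [0,0,0]},
    {"hand": 1,"linear": [1,0.1,0],"angular": [0,0,0]},
    {"hand": 1,"linear": [1,0.1,0],"angular": [0,0,0]},
    {"hand": 1,"linear": [1,0.1,0],"angular": [0,0,0]},
  ],
)

```text
time_s: 40.6
eef_pos: [449.8, 157.7, 167.5]
eef_rot: [2.211, 2.232, 0.001]
force: [0.7, 0.3, 0.2]
gripper_width: 0.342
gripper_force: 39.8
```

Call:
drive_tool(
  deltas=[
    {"hand": 1,"linear": [1,0.1,0],"angular": [0,0,0]},
    {"hand": 1,"linear": [1,0.1,0],"angular": [0,0,0]},
    {"hand": 1,"linear": [1,0.1,0],"angular": [0,0,0]},
    {"hand": 1,"linear": [0,0,0],"angular": [0,0,0]},
    {"hand": 1,"linear": [0,0,0],"angular": [0,0,0]},
  ],
)

```text
time_s: 41.02
eef_pos: [456.8, 232.4, 167.2]
eef_rot: [2.21, 2.233, 0.0]
force: [-0.0, -1.2, -1.0]
gripper_width: 0.341
gripper_force: 39.8
```

```bash
python3 - <<'E'
from h import *
plan([460,349,60],90);print(sensors.sense()['gripper_width'],sensors.sense()['gripper_force'])
c=cam('wrist');W=world(c)
m=(abs(W[...,2]-60)<4)&(W[...,1]>200)
P=W[m];print(P.min(0),P.max(0),len(P))
for d in vision.outline_of('wrist','tote')[:1]:
    P=W[d['region']];P=P[(P[:,2]>54)&(P[:,2]<66)];print(P.min(0),P.max(0),cv2.minAreaRect(P[:,:2].astype(np.float32)))
cv2.imwrite('pics/k.png',c['img'][:,:,::-1])
E
```

```text
tcp [456.8 232.4 167.2] head 90.6 tool-delta(units of 25mm) [4.66 0.18 4.29] turn units about z 0.09
0.34135452423309187 39.835102558135986
[273.80420345 200.44336823  56.00440088] [613.26489537 360.81790083  63.99387195] 4976
[393.75004375 260.7458032   54.00271825] [613.26489537 361.36191977  61.44944083] ((503.4334716796875, 320.41851806640625), (211.2563934326172, 98.44285583496094), 6.2729573249816895)
```

View pics/k.png

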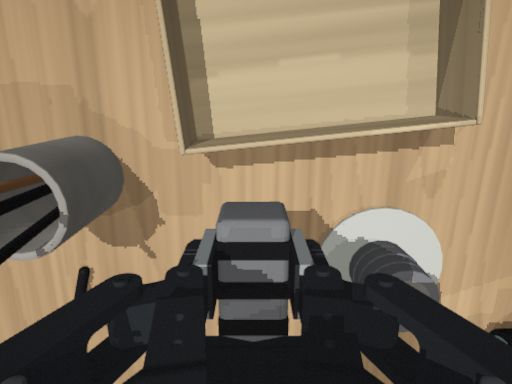

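Rest held. The tote is turned about 6°, centre around (500,351).

Call:
drive_tool(
  deltas=[
    {"hand": 1,"linear": [1,0,0],"angular": [0,0,-0.4]},
    {"hand": 1,"linear": [1,0,0],"angular": [0,0,-0.4]},
    {"hand": 1,"linear": [1,0.02,0],"angular": [0,0,0]},
    {"hand": 1,"linear": [1,0,0.2],"angular": [0,0,0]},
    {"hand": 1,"linear": [0.9,0,0.5],"angular": [0,0,0]},
  ],
)

```text
time_s: 41.53
eef_pos: [449.3, 354.5, 150.8]
eef_rot: [-2.106, -2.331, -0.004]
force: [0.4, 0.2, -0.5]
gripper_width: 0.343
gripper_force: 39.8
```

Call:
drive_tool(
  deltas=[
    {"hand": 1,"linear": [0,0,0.8],"angular": [0,0,0]},
    {"hand": 1,"linear": [0,0,0.8],"angular": [0,0,0]},
    {"hand": 1,"linear": [0,0,0.6],"angular": [0,0,0]},
    {"hand": 1,"linear": [0,0,0],"angular": [0,0,0]},
    {"hand": 1,"linear": [0,0,0],"angular": [0,0,0]},
  ],
)

```text
time_s: 41.95
eef_pos: [448.9, 352.5, 94.7]
eef_rot: [2.107, 2.33, -0.002]
force: [-0.7, 0.1, -0.0]
gripper_width: 0.347
gripper_force: 39.8
```

```bash
python3 - <<'E'
from h import *
plan([455,355,33],96);print(sensors.sense()['gripper_width'],sensors.sense()['gripper_force'])
E
```

```text
tcp [448.9 352.5  94.7] head 95.76 tool-delta(units of 25mm) [0.08 0.25 2.47] turn units about z -0.03
0.34662987687898705 39.79104816913605
```

Call:
drive_tool(
  deltas=[
    {"hand": 1,"linear": [0.08,0.25,0.6],"angular": [0,0,0]},
    {"hand": 1,"linear": [0,0,0.8],"angular": [0,0,0]},
    {"hand": 1,"linear": [0,0,0.6],"angular": [0,0,0]},
    {"hand": 1,"linear": [0,0,0.4],"angular": [0,0,0]},
    {"hand": 1,"linear": [0,0,0],"angular": [0,0,0]},
  ],
)

```text
time_s: 42.37
eef_pos: [454.5, 355.6, 33.9]
eef_rot: [2.107, 2.331, -0.002]
force: [-0.3, -0.1, -0.7]
gripper_width: 0.336
gripper_force: 39.8
```

Call:
drive_tool(
  deltas=[
    {"hand": 1,"linear": [0,0,0.05],"angular": [0,0,0]},
    {"hand": 1,"linear": [0,0,0],"angular": [0,0,0]},
  ],
)

```text
time_s: 42.53
eef_pos: [455.2, 356.4, 34.3]
eef_rot: [2.106, 2.331, 0.002]
force: [0.2, -0.6, -0.7]
gripper_width: 0.341
gripper_force: 39.8
```

Call:
drive_tool(
  deltas=[
    {"hand": -0.4,"linear": [0,0,0],"angular": [0,0,0]},
    {"hand": -0.4,"linear": [0,0,0],"angular": [0,0,0]},
    {"hand": -0.4,"linear": [0,0,0],"angular": [0,0,0]},
    {"hand": -0.4,"linear": [0,0,0],"angular": [0,0,0]},
    {"hand": -0.4,"linear": [0,0,-0.5],"angular": [0,0,0]},
  ],
)

```text
time_s: 42.95
eef_pos: [453.8, 355.5, 44.6]
eef_rot: [-2.106, -2.331, 0.004]
force: [0.1, -0.6, 0.1]
gripper_width: 0.703
gripper_force: 0.0
```

Call:
drive_tool(
  deltas=[
    {"hand": -0.4,"linear": [0,0,-1],"angular": [0,0,0]},
    {"hand": -0.4,"linear": [0,0,-1],"angular": [0,0,0]},
    {"hand": -0.4,"linear": [0,0,-1],"angular": [0,0,0]},
    {"hand": -0.4,"linear": [0,0,-1],"angular": [0,0,0]},
    {"hand": -0.4,"linear": [0,0,-1],"angular": [0,0,0]},
  ],
)

```text
time_s: 43.37
eef_pos: [454.6, 355.9, 173.0]
eef_rot: [2.107, 2.33, 0.001]
force: [0.3, -0.7, 0.5]
gripper_width: 0.699
gripper_force: 0.0
```

```bash
python3 - <<'E'
from h import *
c=cam('wrist');W=world(c)
for d in vision.outline_of('wrist','rest1')[:3]:
    P=W[d['region']];print(d['confidence'],np.nanmedian(P,0),np.nanmin(P,0),np.nanmax(P,0))
plan([440,-300,190],108)
E
```

```text
0.59 [455.01310816 349.43659558  31.59614056] [438.02081895 310.86287935   2.48347402] [473.42378604 378.06352316  33.72357313]
tcp [456.1 357.1 175.4] head 95.77 tool-delta(units of 25mm) [-26.08  -3.28  -0.7 ] turn units about z -1.78
```

Call:
drive_tool(
  deltas=[
    {"hand": -0.4,"linear": [-1,-0.12,0],"angular": [0,0,0]},
    {"hand": -0.4,"linear": [-1,-0.12,0],"angular": [0,0,0]},
    {"hand": -0.4,"linear": [-1,-0.12,0],"angular": [0,0,0]},
    {"hand": -0.4,"linear": [-1,-0.12,0],"angular": [0,0,0]},
    {"hand": -0.4,"linear": [-1,-0.12,0],"angular": [0,0,0]},
  ],
)

```text
time_s: 43.88
eef_pos: [451.9, 229.0, 171.0]
eef_rot: [-2.106, -2.331, 0.0]
force: [0.6, -0.8, -0.1]
gripper_width: 0.701
gripper_force: 0.0
```

Call:
drive_tool(
  deltas=[
    {"hand": -0.4,"linear": [-1,-0.12,0],"angular": [0,0,0]},
    {"hand": -0.4,"linear": [-1,-0.12,0],"angular": [0,0,0]},
    {"hand": -0.4,"linear": [-1,-0.12,0],"angular": [0,0,0]},
    {"hand": -0.4,"linear": [-1,-0.12,0],"angular": [0,0,0]},
    {"hand": -0.4,"linear": [-1,-0.12,0],"angular": [0,0,0]},
  ],
)

```text
time_s: 44.3
eef_pos: [449.6, 103.2, 171.0]
eef_rot: [-2.106, -2.33, -0.0]
force: [0.4, -0.2, 0.3]
gripper_width: 0.7
gripper_force: 0.0
```

Call:
drive_tool(
  deltas=[
    {"hand": -0.4,"linear": [-1,-0.12,0],"angular": [0,0,0]},
    {"hand": -0.4,"linear": [-1,-0.12,0],"angular": [0,0,0]},
    {"hand": -0.4,"linear": [-1,-0.12,0],"angular": [0,0,0]},
    {"hand": -0.4,"linear": [-1,-0.12,0],"angular": [0,0,0]},
    {"hand": -0.4,"linear": [-1,-0.12,0],"angular": [0,0,0]},
  ],
)

```text
time_s: 44.72
eef_pos: [447.3, -22.7, 171.1]
eef_rot: [-2.107, -2.33, -0.001]
force: [1.1, -0.1, 0.1]
gripper_width: 0.702
gripper_force: 0.0
```

Call:
drive_tool(
  deltas=[
    {"hand": -0.4,"linear": [-1,-0.12,0],"angular": [0,0,0]},
    {"hand": -0.4,"linear": [-1,-0.12,0],"angular": [0,0,0]},
    {"hand": -0.4,"linear": [-1,-0.12,0],"angular": [0,0,0]},
    {"hand": -0.4,"linear": [-1,-0.12,0],"angular": [0,0,0]},
    {"hand": -0.4,"linear": [-1,-0.12,0],"angular": [0,0,0]},
  ],
)

```text
time_s: 45.13
eef_pos: [445.0, -148.5, 171.1]
eef_rot: [-2.106, -2.331, -0.001]
force: [0.2, 0.8, -0.6]
gripper_width: 0.7
gripper_force: 0.0
```

Call:
drive_tool(
  deltas=[
    {"hand": -0.4,"linear": [-1,-0.12,0],"angular": [0,0,0]},
    {"hand": -0.4,"linear": [-1,-0.12,0],"angular": [0,0,0]},
    {"hand": -0.4,"linear": [-1,-0.12,0],"angular": [0,0,0]},
    {"hand": -0.4,"linear": [-1,-0.12,0],"angular": [0,0,0]},
    {"hand": -0.4,"linear": [-1,-0.12,0],"angular": [0,0,0]},
  ],
)

```text
time_s: 45.55
eef_pos: [442.7, -274.3, 171.0]
eef_rot: [-2.107, -2.33, -0.0]
force: [0.8, -0.6, 1.0]
gripper_width: 0.699
gripper_force: 0.0
```

Call:
drive_tool(
  deltas=[
    {"hand": -0.4,"linear": [0,0,0],"angular": [0,0,-0.9]},
    {"hand": -0.4,"linear": [0,0,0],"angular": [0,0,-0.9]},
    {"hand": -0.4,"linear": [0,0,0],"angular": [0,0,0]},
    {"hand": -0.4,"linear": [0,0,0],"angular": [0,0,0]},
  ],
)

```text
time_s: 45.88
eef_pos: [442.9, -273.1, 171.0]
eef_rot: [-1.847, -2.541, -0.001]
force: [0.5, 0.5, -0.0]
gripper_width: 0.699
gripper_force: 0.0
```

```bash
python3 look.py l.png; python3 - <<'E'
from h import *
plan([445.7,-349.3,90],108)
E
```

```text
[ 443. -273.  171.] 107.94 t 45.9333
coaster1 0.96 [1, 189, 55, 62] mid [ 258.2 -380.3] rectc [ 259.3 -379.6] z 14.2 wh [44.  55.8] long axis 96.5 YEL
coaster1 0.69 [464, 220, 48, 60] mid [ 679.6 -269.6] rectc [ 675.1 -273.6] z 14.3 wh [36.8 54.2] long axis 119.3 YEL
coaster1 0.64 [26, 56, 78, 70] mid [ 272.3 -252.5] rectc [ 272.4 -252.8] z 14.1 wh [55.5 55.4] long axis 60.4 YEL
coaster1 0.33 [38, 0, 473, 384] mid [ 480.7 -253.2] rectc [ 480.8 -253. ] z 4.7 wh [285.3 271.6] long axis 89.6 
rest1 0.78 [210, 220, 36, 72] mid [ 444.9 -347.3] rectc [ 444.3 -347.3] z 32.1 wh [30.2 60.2] long axis 107.6 
tcp [ 443.1 -272.9  170.9] head 108.02 tool-delta(units of 25mm) [-2.94 -0.85  3.24] turn units about z 0.0
```

Call:
drive_tool(
  deltas=[
    {"hand": -0.4,"linear": [-0.74,-0.21,0.8],"angular": [0,0,0]},
    {"hand": -0.4,"linear": [-0.74,-0.21,0.8],"angular": [0,0,0]},
    {"hand": -0.4,"linear": [-0.73,-0.21,0.8],"angular": [0,0,0]},
    {"hand": -0.4,"linear": [-0.73,-0.22,0.7],"angular": [0,0,0]},
    {"hand": -0.4,"linear": [0,0,0.2],"angular": [0,0,0]},
  ],
)

```text
time_s: 46.45
eef_pos: [444.4, -352.2, 86.1]
eef_rot: [-1.848, -2.539, 0.003]
force: [-1.4, -0.7, -0.7]
gripper_width: 0.7
gripper_force: 0.0
```

Call:
drive_tool(
  deltas=[
    {"hand": -0.4,"linear": [0,0,0],"angular": [0,0,0]},
    {"hand": -0.4,"linear": [0,0,0],"angular": [0,0,0]},
  ],
)

```text
time_s: 46.62
eef_pos: [445.8, -349.1, 88.4]
eef_rot: [-1.844, -2.543, 0.0]
force: [-0.5, -0.0, -0.4]
gripper_width: 0.7
gripper_force: 0.0
```

```bash
python3 - <<'E'
from h import *
plan([445.5,-349,29],108)
E
```

```text
tcp [ 445.8 -349.1   88.4] head 108.12 tool-delta(units of 25mm) [ 0.01 -0.01  2.38] turn units about z 0.02
```

Call:
drive_tool(
  deltas=[
    {"hand": -0.4,"linear": [0,0,0.8],"angular": [0,0,0]},
    {"hand": -0.4,"linear": [0,0,0.8],"angular": [0,0,0]},
    {"hand": -0.4,"linear": [0,0,0.5],"angular": [0,0,0]},
    {"hand": -0.4,"linear": [0,0,0.25],"angular": [0,0,0]},
    {"hand": -0.4,"linear": [0,0,0],"angular": [0,0,0]},
  ],
)

```text
time_s: 47.03
eef_pos: [445.8, -349.0, 29.1]
eef_rot: [-1.842, -2.544, 0.0]
force: [-0.7, 0.6, -0.3]
gripper_width: 0.699
gripper_force: 0.0
```

Call:
drive_tool(
  deltas=[
    {"hand": 1,"linear": [0,0,0],"angular": [0,0,0]},
    {"hand": 1,"linear": [0,0,0],"angular": [0,0,0]},
    {"hand": 1,"linear": [0,0,0],"angular": [0,0,0]},
    {"hand": 1,"linear": [0,0,0],"angular": [0,0,0]},
    {"hand": 1,"linear": [0,0,0],"angular": [0,0,0]},
  ],
)

```text
time_s: 47.45
eef_pos: [446.3, -349.9, 30.7]
eef_rot: [1.842, 2.543, 0.001]
force: [-1.6, 1.2, 7.8]
gripper_width: 0.344
gripper_force: 39.9
```

Call:
drive_tool(
  deltas=[
    {"hand": 1,"linear": [0,0,0],"angular": [0,0,0]},
    {"hand": 1,"linear": [0,0,-0.3],"angular": [0,0,0]},
    {"hand": 1,"linear": [0,0,-0.7],"angular": [0,0,0]},
    {"hand": 1,"linear": [0,0,-1],"angular": [0,0,0]},
    {"hand": 1,"linear": [0,0,-1],"angular": [0,0,0]},
  ],
)

```text
time_s: 47.87
eef_pos: [445.4, -349.6, 106.0]
eef_rot: [-1.843, -2.543, 0.0]
force: [0.3, -0.2, -0.5]
gripper_width: 0.343
gripper_force: 39.8
```

Call:
drive_tool(
  deltas=[
    {"hand": 1,"linear": [0,0,-1],"angular": [0,0,0.9]},
    {"hand": 1,"linear": [0,0,-1],"angular": [0,0,0.9]},
    {"hand": 1,"linear": [0,0,-0.5],"angular": [0,0,0]},
    {"hand": 1,"linear": [0,0,0],"angular": [0,0,0]},
  ],
)

```text
time_s: 48.2
eef_pos: [446.7, -350.3, 170.1]
eef_rot: [2.101, 2.33, 0.001]
force: [0.7, -0.6, -1.0]
gripper_width: 0.339
gripper_force: 39.8
```

```bash
python3 - <<'E'
from h import *
plan([544,356,165],96);print(sensors.sense()['gripper_width'],sensors.sense()['gripper_force'])
E
```

```text
tcp [ 446.7 -350.3  170.1] head 95.92 tool-delta(units of 25mm) [27.7   6.78  0.16] turn units about z -0.01
0.3391385742841299 39.80245113372803
```

Call:
drive_tool(
  deltas=[
    {"hand": 1,"linear": [1,0.24,0],"angular": [0,0,0]},
    {"hand": 1,"linear": [1,0.24,0],"angular": [0,0,0]},
    {"hand": 1,"linear": [1,0.24,0],"angular": [0,0,0]},
    {"hand": 1,"linear": [1,0.24,0],"angular": [0,0,0]},
    {"hand": 1,"linear": [1,0.24,0],"angular": [0,0,0]},
  ],
)

```text
time_s: 48.62
eef_pos: [462.7, -220.8, 166.5]
eef_rot: [-2.102, -2.334, 0.001]
force: [1.2, -0.5, -1.2]
gripper_width: 0.342
gripper_force: 39.8
```

Call:
drive_tool(
  deltas=[
    {"hand": 1,"linear": [1,0.24,0],"angular": [0,0,0]},
    {"hand": 1,"linear": [1,0.24,0],"angular": [0,0,0]},
    {"hand": 1,"linear": [1,0.24,0],"angular": [0,0,0]},
    {"hand": 1,"linear": [1,0.24,0],"angular": [0,0,0]},
    {"hand": 1,"linear": [1,0.24,0],"angular": [0,0,0]},
  ],
)

```text
time_s: 49.03
eef_pos: [479.9, -93.5, 166.6]
eef_rot: [-2.102, -2.334, 0.001]
force: [-0.1, 0.5, -1.1]
gripper_width: 0.344
gripper_force: 39.8
```

Call:
drive_tool(
  deltas=[
    {"hand": 1,"linear": [1,0.24,0],"angular": [0,0,0]},
    {"hand": 1,"linear": [1,0.24,0],"angular": [0,0,0]},
    {"hand": 1,"linear": [1,0.24,0],"angular": [0,0,0]},
    {"hand": 1,"linear": [1,0.24,0],"angular": [0,0,0]},
    {"hand": 1,"linear": [1,0.24,0],"angular": [0,0,0]},
  ],
)

```text
time_s: 49.45
eef_pos: [497.1, 33.8, 166.6]
eef_rot: [-2.102, -2.334, 0.001]
force: [0.9, -0.2, -0.6]
gripper_width: 0.343
gripper_force: 39.8
```

Call:
drive_tool(
  deltas=[
    {"hand": 1,"linear": [1,0.24,0],"angular": [0,0,0]},
    {"hand": 1,"linear": [1,0.24,0],"angular": [0,0,0]},
    {"hand": 1,"linear": [1,0.24,0],"angular": [0,0,0]},
    {"hand": 1,"linear": [1,0.24,0],"angular": [0,0,0]},
    {"hand": 1,"linear": [1,0.24,0],"angular": [0,0,0]},
  ],
)

```text
time_s: 49.87
eef_pos: [514.3, 161.2, 166.4]
eef_rot: [-2.102, -2.334, 0.001]
force: [1.0, -0.2, -0.8]
gripper_width: 0.343
gripper_force: 39.8
```

Call:
drive_tool(
  deltas=[
    {"hand": 1,"linear": [1,0.24,0],"angular": [0,0,0]},
    {"hand": 1,"linear": [1,0.24,0],"angular": [0,0,0]},
    {"hand": 1,"linear": [1,0.24,0],"angular": [0,0,0]},
    {"hand": 1,"linear": [1,0.24,0],"angular": [0,0,0]},
    {"hand": 1,"linear": [1,0.24,0],"angular": [0,0,0]},
  ],
)

```text
time_s: 50.28
eef_pos: [531.6, 288.5, 166.3]
eef_rot: [-2.102, -2.334, 0.001]
force: [0.4, -1.1, -0.1]
gripper_width: 0.339
gripper_force: 39.8
```

Call:
drive_tool(
  deltas=[
    {"hand": 1,"linear": [1,0.24,0],"angular": [0,0,0]},
    {"hand": 1,"linear": [1,0.24,0],"angular": [0,0,0]},
    {"hand": 1,"linear": [0.5,0.2,0],"angular": [0,0,0]},
    {"hand": 1,"linear": [0,0,0],"angular": [0,0,0]},
    {"hand": 1,"linear": [0,0,0],"angular": [0,0,0]},
  ],
)

```text
time_s: 50.7
eef_pos: [542.2, 351.1, 166.0]
eef_rot: [2.103, 2.334, -0.002]
force: [0.4, -0.0, -0.1]
gripper_width: 0.341
gripper_force: 39.8
```

```bash
python3 - <<'E'
from h import *
plan([543,355,34],96);print(sensors.sense()['gripper_width'],sensors.sense()['gripper_force'])
E
```

```text
tcp [542.2 351.1 166. ] head 95.95 tool-delta(units of 25mm) [0.16 0.05 5.28] turn units about z -0.01
0.34058562956873994 39.796873927116394
```

Call:
drive_tool(
  deltas=[
    {"hand": 1,"linear": [0.16,0.05,0.9],"angular": [0,0,0]},
    {"hand": 1,"linear": [0,0,0.9],"angular": [0,0,0]},
    {"hand": 1,"linear": [0,0,0.9],"angular": [0,0,0]},
    {"hand": 1,"linear": [0,0,0.9],"angular": [0,0,0]},
    {"hand": 1,"linear": [0,0,0.8],"angular": [0,0,0]},
  ],
)

```text
time_s: 51.12
eef_pos: [543.1, 353.6, 55.5]
eef_rot: [2.106, 2.331, -0.002]
force: [-0.3, -0.5, -0.3]
gripper_width: 0.341
gripper_force: 39.8
```

Call:
drive_tool(
  deltas=[
    {"hand": 1,"linear": [0,0,0.5],"angular": [0,0,0]},
    {"hand": 1,"linear": [0,0,0.35],"angular": [0,0,0]},
    {"hand": 1,"linear": [0,0,0],"angular": [0,0,0]},
    {"hand": 1,"linear": [0,0,0],"angular": [0,0,0]},
  ],
)

```text
time_s: 51.45
eef_pos: [543.7, 355.0, 36.2]
eef_rot: [2.106, 2.33, 0.0]
force: [0.2, 0.3, -0.1]
gripper_width: 0.34
gripper_force: 39.8
```

Call:
drive_tool(
  deltas=[
    {"hand": -0.4,"linear": [0,0,0],"angular": [0,0,0]},
    {"hand": -0.4,"linear": [0,0,0],"angular": [0,0,0]},
    {"hand": -0.4,"linear": [0,0,0],"angular": [0,0,0]},
    {"hand": -0.4,"linear": [0,0,0],"angular": [0,0,0]},
    {"hand": -0.4,"linear": [0,0,-0.5],"angular": [0,0,0]},
  ],
)

```text
time_s: 51.87
eef_pos: [542.5, 354.9, 47.0]
eef_rot: [-2.106, -2.331, 0.004]
force: [-0.2, -0.7, -0.6]
gripper_width: 0.699
gripper_force: 0.0
```

Call:
drive_tool(
  deltas=[
    {"hand": -0.4,"linear": [0,0,-1],"angular": [0,0,0]},
    {"hand": -0.4,"linear": [0,0,-1],"angular": [0,0,0]},
    {"hand": -0.4,"linear": [0,0,-1],"angular": [0,0,0]},
    {"hand": -0.4,"linear": [0,0,-1],"angular": [0,0,0]},
    {"hand": -0.4,"linear": [0,0,-1],"angular": [0,0,0]},
  ],
)

```text
time_s: 52.28
eef_pos: [543.4, 355.1, 175.6]
eef_rot: [2.107, 2.33, 0.001]
force: [0.1, 0.5, 1.3]
gripper_width: 0.698
gripper_force: 0.0
```

Call:
drive_tool(
  deltas=[
    {"hand": -0.4,"linear": [0,0,-1],"angular": [0,0,0]},
    {"hand": -0.4,"linear": [0,0,-1],"angular": [0,0,0]},
    {"hand": -0.4,"linear": [0,0,-1],"angular": [0,0,0]},
    {"hand": -0.4,"linear": [0,0,0],"angular": [0,0,0]},
    {"hand": -0.4,"linear": [0,0,0],"angular": [0,0,0]},
  ],
)

```text
time_s: 52.7
eef_pos: [543.9, 355.4, 250.5]
eef_rot: [2.106, 2.33, 0.005]
force: [-0.4, -0.6, -0.3]
gripper_width: 0.7
gripper_force: 0.0
```

```bash
python3 - <<'E'
from h import *
a=cam('scene');b=cam('side');w=cam('wrist')
f=lambda im,x,y,W,H,s:cv2.resize(im[y:y+H,x:x+W],s,interpolation=cv2.INTER_CUBIC)
side=f(b['img'],140,90,240,260,(400,433));sc=f(a['img'],110,120,270,180,(400,267))
wr=cv2.resize(w['img'],(400,300))
o=np.zeros((570,800,3),np.uint8);o[:433,:400]=side;o[:267,400:]=sc;o[270:570,400:]=wr
cv2.imwrite('pics/m.png',o[:,:,::-1]);print(sensors.sense()['time_s'],pose()[0])
W=world(b)
m=(abs(W[...,2]-55)<4)&(abs(W[...,0]-545)<40)&(abs(W[...,1]+72)<40)
P=W[m];e,v=np.linalg.eigh(np.cov(P[:,:2].T));print('bar',len(P),np.degrees(np.arctan2(v[1,1],v[0,1])))
for d in vision.outline_of('side','coaster1')+vision.outline_of('side','rest1'):
    print(round(d['confidence'],2),np.nanmedian(W[d['region']],0).round())
E
```

```text
52.85 [543.02757266 355.1336574  247.75759075]
bar 87 -164.48235660641515
0.97 [ 273. -256.   14.]
0.77 [575. 139.  64.]
0.72 [ 253. -383.   14.]
0.65 [ 683. -274.   14.]
0.57 [570. 120.  44.]
0.45 [570. 121.  16.]
0.44 [401. -32.  17.]
0.42 [570. 123.  29.]
0.56 [455. 341.  32.]
0.3 [573. 120.  28.]
```

View pics/m.png

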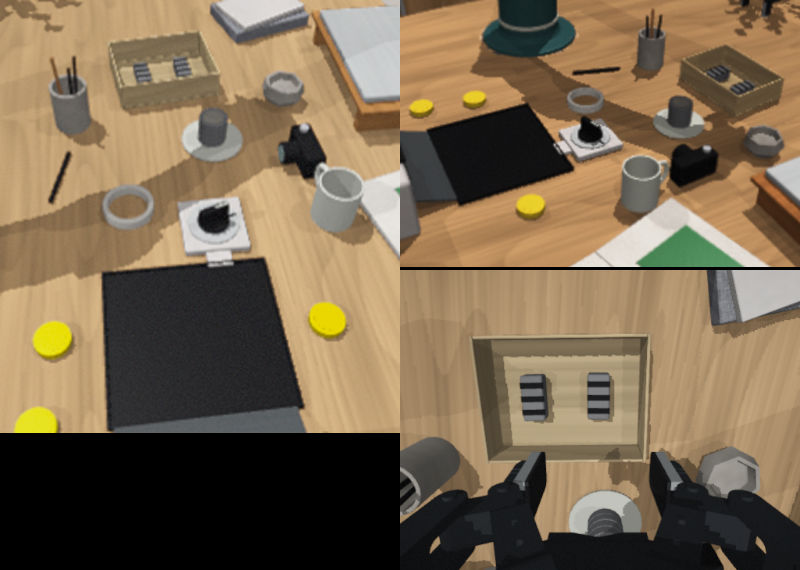

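The tray is empty in the side view (200,345). Both rests lie in the tote (wrist view (533,395) and (597,395)), the four coasters are stacked on the plate (212,128), and the knob is still on its mark.

```bash
python3 -c "
from bench import job
print(job.sign_off())"
```

```text
the job is handed in; nothing more can be done
None
```

The job is handed in: the knob is on its mark, all four grey coasters are in one stack on the plate (within about 2 mm of centre), both pen rests are in the tote, and the mug, pen pot, bowl, tape and camera were left alone.

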